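# Clamp an award in the marking vice and lock its screw with the pin

### The arm

A 6-joint arm with a two-finger parallel gripper is mounted at the origin on the work surface. World frame = base frame: x ahead of the robot, y to its left, z up, the work surface at z = 0. Lengths are in mm, angles in rad, forces in N, time in s.
With the tool pointing down it reaches from about 250 to 775 mm from the base axis. Payload 8.9 kg.
Tool frame: the origin (TCP) lies midway between the tips of the shut fingers; the grasp point (between the pads) lies 19 mm behind it; z points along the fingers, y is the line along which they close (so a half turn about z gives the same grasp; the last joint's range is limited). The gripper opens to 85 mm and grips with 20 to 120 N. Pads are 22 mm wide; open, the fingers measure 114 mm over their backs; the gripper's body (76 mm by 85 mm) begins 54 mm behind the grasp point. The pads swing forward as they close: fully open they stand 13 mm farther back than shut.
Start: joints at [-0.139, 0.291, -0.153, 1.127, 0, 1.431], TCP at [524.999, 0.004, 195.105] pointing down, gripper open.
Joint ranges: [-2.52, 2.52], [-0.91, 1.74], [-1.3, 1.37], [-1.96, 2.02], [-1.52, 1.47], [-3.14, 3.14]. Speed limits (rad/s): [2.22, 2.22, 2.79, 3.14, 3.14, 3.14].

### API

Orientations are given as a unit quaternion [x, y, z, w].
In Python, from station import arm gives the robot as it stands.
- The arm moves only by the tool send_rows, never from a script. Its argument "deltas" is a list of rows, each an object of numbers: "rx", "ry", "rz": the turn, a rotation vector about the tool's x, y, z in degrees; "dx", "dy", "dz": the shift along the tool's x, y, z in mm; "fingers": the finger opening in mm, from 0 to 85.4. A call has 1 to 20 rows; each row shifts and turns the commanded pose from where the row before left it, along the tool's axes as they then stand; what a row does not reach is not made up. A row lasts 1/8 s, in which the tool goes at most 62.5 mm and 10.7 degrees, less where a joint would pass 70% of its speed; a pose out of reach is approached as far as the arm can. A call is refused whole if a number of a shift passes 62.5 or a number of a turn 10.7, either way. A call with a gripper value outside its range is refused whole. The fingers move at their own pace and stop on an object; "newtons" is the grip in N (left out, the last holds). Time passes only in rows, so rows that do not move let the fingers close. It gives the time, the measured TCP pose, the force, the opening and the grip force at its end, in the units of the state.
- arm.sense(): the state, without advancing time (a new reading comes with each control period).
- arm.grab_frame(name): name is "scene" or "side" or "wrist"; returns a dict with "img" (420x560x3 uint8, red, green, blue), "fovy" (degrees; the focal length in pixels is half the picture's height over the tangent of half this angle, whatever the lens; pixels are square), "cx", "cy" (the principal point, pixels), "k1" (the pictures are not rectified: a ray, as slopes to the right and down, at radius r is drawn at 1 + k1 r^2 times it, then the intrinsics apply), "extrinsics" (4x4, takes a point from camera to world coordinates). Camera axes: x right, y down, z forward; pixel columns grow to the right and rows downward; lengths in mm; the calibration is good to about 2 mm. A picture is of the moment at which its call begins. There is no depth.
- arm.sign_off(): hands the job in; it is judged then, once.
The state is a dict: "time": time; "joint_positions": joint angles; "qd": joint speeds; "effort": joint torques, N m; "ee_pos": TCP position; "tool_rot": TCP orientation; "ft_force": force on the tool from outside, world axes, zero at the start; "ft_torque": the same for the moment, N m; "finger_gap": finger opening in mm; "grip_force": force on a finger pad.
Only numpy, scipy, OpenCV 4.12 (cv2) and the standard library are available. Lean on these libraries where they do the work, as an engineer would, in place of code of your own. Each camera call takes 0.05 s, during which the arm holds its last target. There are 200 camera calls.

### The job

Set the square-based column award down upright, square and centred across the bed of the marking vice, without dropping it, then wind the crank clockwise until the pad holds the award against the stop and the cross hole of the screw lies upright exactly under the hole in the bridge. Then push the round-headed locking pin from the rack fully home through the bridge and the screw, let go, and leave the other pins and everything else on the table as they are.

Things in the scene. Friction and masses are not known exactly. Their poses are not given: they have to be found in the camera images.
- vice: Marking vice fixed to the bench, grey base 120 x 275 mm. Origin on the table under the bridge's pin hole; z up, y along the level screw towards the crank, x square to it. Screw axis 105 mm above the table. Along y: stop, bed, pad, bridge at 0 (60 mm long in y, 100 wide, 141 high), nut block (y 60 to 100 mm, 60 wide, 135 high), crank. Its place and yaw vary.
- berth (a point): On the top of the vice's steel bed (80 mm wide, 70 mm above the table, vice y -135 to -50 mm): where the centre of the award's underside belongs once pressed against the stop, an upright plate 32 mm to -y, 90 mm wide, 120 mm high. Axes as the vice's. With the screw backed off the award has 13 mm or more of spare room to +y; the pad later pushes it home.
- bush (a point): Mouth of the vertical pin hole in the bridge's top plate, 141 mm above the table: 15 mm diameter through a 10 mm plate, with a 3 mm chamfer. Under it the screw carries a 32 mm square boss with a 16 mm cross hole.
- pad: The sprung rubber pad on the nose of the screw, a 42 mm disc facing the stop. Origin at the foot of the vice, moving along its y with the screw. It presses the award with 10 N at first touch, about 17 N at the pinning place.
- crank (a joint): Angle q of crank and screw, rad; 0 = pinning place: handle straight up, cross hole upright under the bridge's hole, 15 mm of screw showing between nut block and crank hub. Starts 1.3 to 2 turns short (-8.2 to -12.6). Grows wound clockwise, seen from the crank's end looking to the vice's -y; each turn moves screw and crank 14 mm to -y. Needs 3 N; stays where left. Stops at -15.5 and +3.
- handle (a point): Middle of the crank's grip, a black sleeve 24 mm thick, parallel to the screw, free to spin, so it can be held all the way round. In the vice's frame at x = -45 sin q, y = 185 - 14 q/6.283, z = 105 + 45 cos q mm (q = crank angle). The crank arm is 58 mm to -y of it; the sleeve reaches from 55 mm to -y to 30 mm to +y of it.
- award: Column award: square white marble base 64 x 64 x 50 mm, dark wooden column 30 mm in diameter and 75 mm high on its centre with a brass top; 125 mm high in all, 0.35 to 0.7 kg. Origin in the centre of the underside, z up, x and y square to the base's sides; any of its four sides may face the stop.
- rack: Wooden rack fixed to the bench, 190 (x) x 60 (y) x 75 mm high, with a row of three 24 mm holes at x = -60, 0, +60 mm. Origin in the centre of the underside. Each hole holds one pin, hanging by its flange; which one is where varies.
- lock_pin: The locking pin, steel: shank 12 mm in diameter and 65 mm long with a chamfered tip, flange 36 mm in diameter and 6 mm thick, above it a plain round head 24 mm in diameter and 39 mm high; 110 mm in all. Origin at the tip, z up along the pin. In the rack the flange lies on the rack's top, the tip 10 mm above the table. Fully home, the flange lies on the bridge.
- thick_pin: Not to be used: pin with a square 30 mm head and a 20 mm shank, too thick for the bridge. Stays in the rack.
- short_pin: Not to be used: pin with a thin neck and a flat 42 mm disc for a head, its 40 mm shank too short. Stays in the rack.
- cup_trophy: Bystander: brass cup on a round dark wooden foot, 64 mm wide, 118 mm high. Origin under its centre.
- jar: Bystander: glass jar 64 mm wide, 100 mm high. Origin under its centre.
- spray: Bystander: white spray can 60 mm wide, 190 mm high. Origin under its centre.
- carton: Bystander: cardboard carton 100 x 150 x 70 mm. Origin under its centre.
- screwdriver: Bystander: screwdriver lying on the table, under 35 mm high.
- mug: Bystander: white mug 80 mm wide, 90 mm high, handle at its +y. Origin under its centre.
- round_award: Bystander: award with a round marble foot 76 mm wide, brass column and ball, 145 mm high. Origin under its centre.

How it is judged:
By the outcome, as a careful person would: the job done as asked, in the order asked, and still so for the second after the job is handed in, with the robot touching nothing.
It also fails if it takes over 72 s, if anything falls off the work surface, if the arm or the gripper's body presses on something with over 40 N, if the wrist force passes 120 N, or if a joint passes its speed limit or range.

## Working session

There is one attempt and no reset: what is moved stays moved. The work goes in short steps, Python scripts to look and compute and a tool call to move; the robot and the scene stay as the last step left them, time stands still between calls to the robot, and variables do not carry over. Pictures are saved under pics/ and viewed, at most 10 in all, crops included, and the job is handed in when it is done.

Besides the shell and the picture viewer there is one more tool, called after "Emit:" as name(argument=value, ...), one argument or row to a line, values as JSON. send_rows: Moves the arm, as the interface text tells. Its arguments: {"type":"object","properties":{"deltas":{"type":"array","items":{"type":"object","properties":{"rx":{"type":"number"},"ry":{"type":"number"},"rz":{"type":"number"},"dx":{"type":"number"},"dy":{"type":"number"},"dz":{"type":"number"},"fingers":{"type":"number"}}}},"newtons":{"type":"number"}},"required":["deltas"]}

```bash
ls; mkdir -p pics
cat > h.py <<'E'
import numpy as np, cv2
from station import arm
def K(f):
    h,w=f["img"].shape[:2]; fl=h/2/np.tan(np.radians(f["fovy"])/2)
    return fl,f["cx"],f["cy"],f["k1"],np.array(f["extrinsics"])
def ray(f,u,v):
    fl,cx,cy,k1,T=K(f); d=np.array([(u-cx)/fl,(v-cy)/fl]); s=d.copy()
    for _ in range(20): s=d/(1+k1*(s@s))
    r=T[:3,:3]@np.array([s[0],s[1],1]); return T[:3,3],r
def onz(f,u,v,z):
    o,r=ray(f,u,v); return o+r*(z-o[2])/r[2]
def proj(f,p):
    fl,cx,cy,k1,T=K(f); c=T[:3,:3].T@(np.array(p)-T[:3,3]); s=c[:2]/c[2]; s=s*(1+k1*(s@s)); return np.array([cx,cy])+fl*s
def save(f,n,scale=1,crop=None):
    im=f["img"][:,:,::-1]
    if crop: a,b,c,d=crop; im=im[b:d,a:c]
    cv2.imwrite("pics/"+n+".png",cv2.resize(im,None,fx=scale,fy=scale,interpolation=cv2.INTER_CUBIC))
E
python3 - <<'E'
from h import *
import pickle
F={n:arm.grab_frame(n) for n in("scene","side","wrist")}
pickle.dump(F,open("f0.pkl","wb"))
im=np.hstack([F["scene"]["img"],F["side"]["img"]])
for n in F: print(n,F[n]["fovy"],F[n]["k1"],np.round(F[n]["extrinsics"],2).tolist())
save(F["scene"],"scene0",1.42);save(F["side"],"side0",1.42)
print(arm.sense())
E
```

```text
pics
scene 56.897533557881516 0.01237843889321657 [[0.55, 0.66, -0.51, 1050.99], [0.84, -0.42, 0.35, -275.52], [0.02, -0.62, -0.78, 858.9], [0.0, 0.0, 0.0, 1.0]]
side 42.877821908087675 -0.03265790835184549 [[0.92, -0.2, 0.33, 199.82], [-0.38, -0.51, 0.77, -850.36], [0.02, -0.83, -0.55, 779.62], [0.0, 0.0, 0.0, 1.0]]
wrist 66.2319732218627 0.016480591565976727 [[1.0, -0.0, -0.0, 523.79], [-0.0, -0.96, -0.28, 71.84], [-0.0, 0.28, -0.96, 372.9], [0.0, 0.0, 0.0, 1.0]]
{'time': 0.15, 'joint_positions': array([-1.39318351e-01,  2.91115030e-01, -1.53926676e-01,  1.12670413e+00,
        2.31198471e-05,  1.43148396e+00]), 'qd': array([-1.79155219e-05, -1.68903088e-03,  2.44835100e-03,  5.33775245e-04,
        8.79751765e-05,  9.00884155e-04]), 'effort': array([ 1.43475558e-03, -5.37369597e+01,  3.31521606e+01,  1.14745408e-02,
       -1.60248046e-04, -2.47105180e-05]), 'ee_pos': array([5.24647049e+02, 5.20924133e-02, 1.94692681e+02]), 'tool_rot': array([ 7.07108822e-01,  7.07104581e-01, -2.76601089e-04, -3.86025148e-04]), 'ft_force': array([-0.27939268, -0.37959734, -0.20644473]), 'ft_torque': array([-0.02099131, -0.00190303, -0.00086626]), 'grip_force': 0.0, 'finger_gap': 85.48070738274616}
```

View pics/scene0.png

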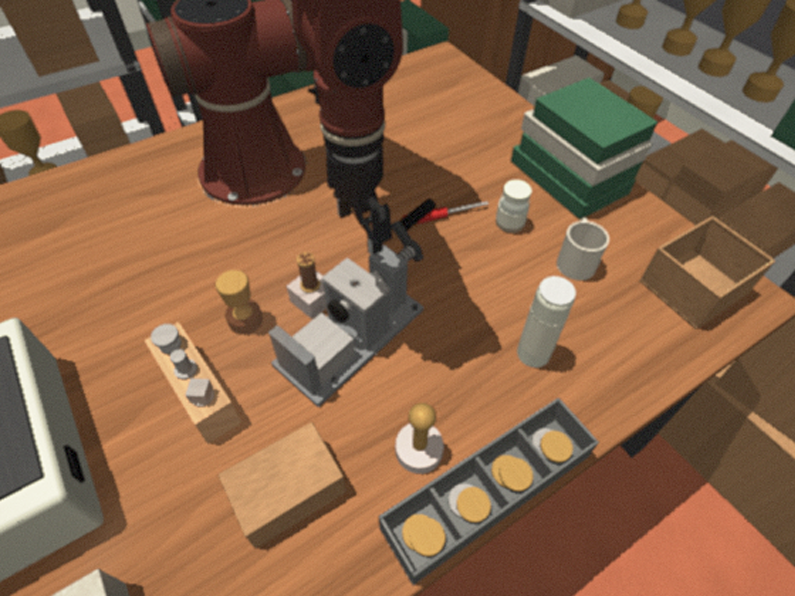

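View pics/side0.png

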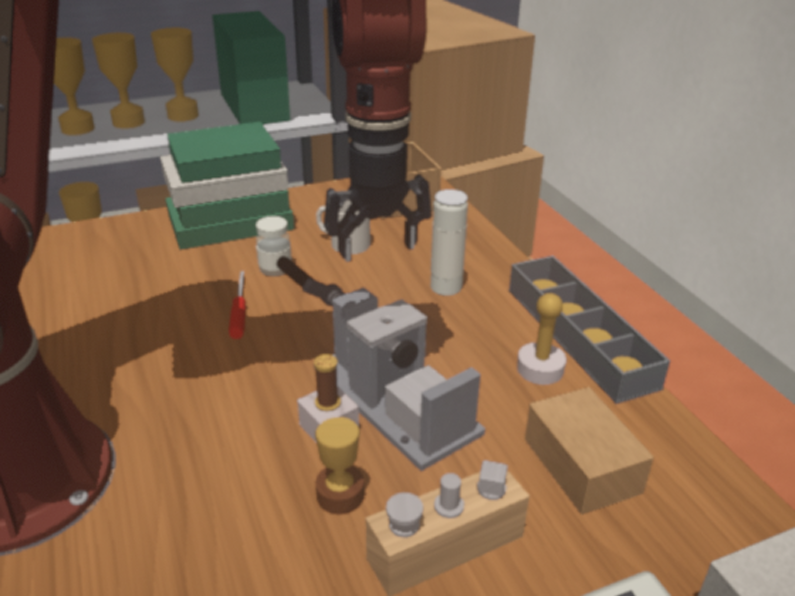

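Scene and side views: the vice is in the middle (bridge hole ≈ (355,283)/1.42 in scene, (388,322)/1.42 in side). The award stands on its robot side, (307,290)/1.42 in scene. The rack at lower left holds the disc-headed, round-headed and square-headed pins in that order, so the lock pin is in the middle hole. I'll take one enlarged composite to get exact pixels.

Run:
```python
from h import *
import pickle
F=pickle.load(open("f0.pkl","rb"))
a=cv2.resize(F["scene"]["img"][160:320,100:300],(800//2*1,320),interpolation=cv2.INTER_CUBIC) # x2
b=cv2.resize(F["side"]["img"][180:420,200:400],(400,480),interpolation=cv2.INTER_CUBIC) # x2
w=cv2.resize(F["wrist"]["img"],(373,280))
out=np.zeros((600,800,3),np.uint8); out[:320,:400]=a; out[:480,400:]=b; out[320:600,:373]=w
cv2.imwrite("pics/c1.png",out[:,:,::-1])
```

```text
(no output)
```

View pics/c1.png

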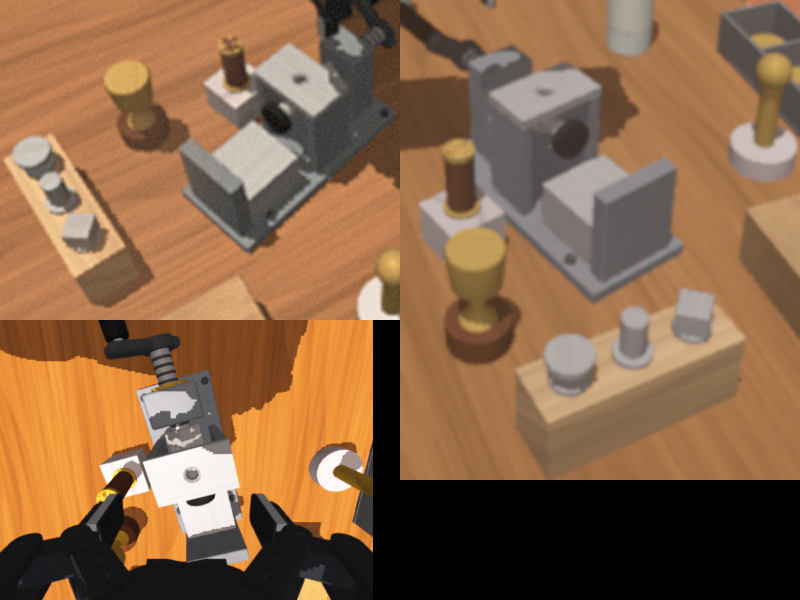

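The composite shows the vice, award and rack clearly; in the wrist inset the crank arm points left with the sleeve at (112,330). Next I turn these pixels into positions.

Run:
```python
from h import *
import pickle
F=pickle.load(open("f0.pkl","rb"))
S=lambda x,y,z:onz(F["scene"],x/2+100,y/2+160,z).round(1)
D=lambda x,y,z:onz(F["side"],(x-400)/2+200,y/2+180,z).round(1)
W=lambda x,y,z:onz(F["wrist"],x*1.5013,(y-320)*1.5,z).round(1)
print("bush",S(299,79,141),D(545,92,141),W(192,474,141))
print("bridge corners W",[W(*p,141)for p in[(143,462),(229,440),(239,490),(157,510)]])
print("bridge corners D",[D(*p,141)for p in[(489,104),(565,67),(601,88),(520,123)]])
print("crank axis",W(162,345,105),W(170,382,105))
print("base far corners W",W(207,372,8),"stop corner W",W(247,558,8))
print("award base S",[S(*p,50)for p in[(206,91),(231,108),(236,73)]],"top",S(231,43,125),D(459,148,125),W(103,497,125))
print("award base D",[D(*p,50)for p in[(421,211),(449,232),(506,213)]])
print("award base W",[W(*p,50)for p in[(101,468),(140,452),(148,488)]])
print("rack D",[D(*p,75)for p in[(517,370),(548,425),(743,340)]])
print("rack S",[S(*p,75)for p in[(6,160),(79,276),(127,250)]])
print("lockpin",S(51,181,120),D(634,316,120)," flange",S(58,200,75))
print("short",S(31,145,111),D(570,350,111), "thick", S(80,226,111),D(694,300,111))
print("cup",S(129,75,118),D(476,244,118))
print("sleeve W", [W(112,330,z) for z in (60,80,105,130,150)])
```

```text
bush [532.2 -19.7 141. ] [529.1 -24.3 141. ] [530.3 -16.8 141. ]
bridge corners W [array([474.6,  -2.2, 141. ]), array([570.8,  23.1, 141. ]), array([585.9, -36.9, 141. ]), array([488.2, -63.4, 141. ])]
bridge corners D [array([469. , -23.3, 141. ]), array([565.5,  10.3, 141. ]), array([585.5, -38.5, 141. ]), array([487.1, -64. , 141. ])]
crank axis [496.5 124.1 105. ] [504.6  85.1 105. ]
base far corners W [556.6 104.8   8. ] stop corner W [ 648.  -250.9    8. ]
award base S [array([ 418.8, -100.6,   50. ]), array([461.3, -85.5,  50. ]), array([412.5, -53.4,  50. ])] top [425.  -57.1 125. ] [425.  -60.4 125. ] [417.9 -54.  125. ]
award base D [array([384.4, -52.7,  50. ]), array([401.5, -92.1,  50. ]), array([463. , -86.5,  50. ])]
award base W [array([388.2, -41.3,  50. ]), array([451.6, -15. ,  50. ]), array([461., -76.,  50.])]
rack D [array([ 397.7, -295.9,   75. ]), array([ 401.5, -355.6,   75. ]), array([ 587.8, -337. ,   75. ])]
rack S [array([ 406.4, -349.7,   75. ]), array([ 593.3, -329.3,   75. ]), array([ 592.2, -274.9,   75. ])]
lockpin [ 496.5 -312.8  120. ] [ 492.9 -314.6  120. ]  flange [ 491.5 -316.8   75. ]
short [ 431.  -316.3  111. ] [ 433.9 -321.   111. ] thick [ 560.3 -306.   111. ] [ 551.6 -309.8  111. ]
cup [ 399.6 -183.4  118. ] [ 400.3 -186.   118. ]
sleeve W [array([428.2, 150. ,  60. ]), array([434.3, 145. ,  80. ]), array([442. , 138.8, 105. ]), array([449.6, 132.5, 130. ]), array([455.7, 127.5, 150. ])]
```

Emit:
send_rows(
  deltas=[
    {"dx": -19, "dy": -43, "dz": -10},
    {"dx": -19, "dy": -43, "dz": -10},
    {"dx": -19, "dy": -42, "dz": -10},
    {"dx": -18, "dy": -42, "dz": -5},
    {"rz": 10.7},
    {"rz": 10.7},
    {"rz": 10.7},
    {"rz": 10.7},
    {"rz": 10.7},
    {"rz": 10.7},
    {"rz": 10.7},
    {},
  ],
)

```text
validation failed for argument at $.de...
```

Run:
```python
from h import *
import pickle
f=arm.grab_frame("wrist"); pickle.dump(f,open("f1.pkl","wb"))
s=arm.sense(); print(s["time"],s["joint_positions"],s["ee_pos"],s["tool_rot"])
save(f,"w1",1.42)
```

```text
0.2 [-1.39304778e-01  2.91105690e-01 -1.53801152e-01  1.12668175e+00
  3.13914287e-06  1.43145786e+00] [5.24731168e+02 4.01513287e-02 1.94744380e+02] [ 7.07094814e-01  7.07118637e-01 -2.37241395e-04 -3.17237454e-04]
```

View pics/w1.png

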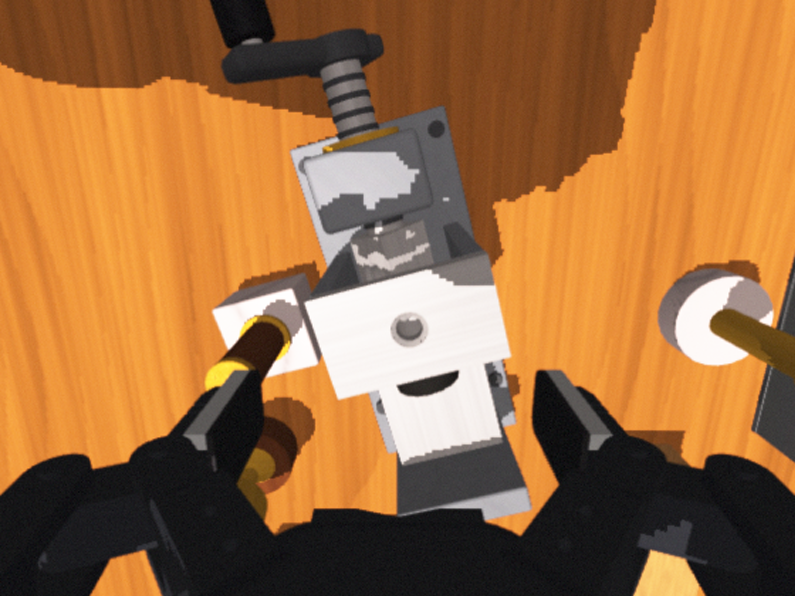

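The move was refused, probably because of the empty row. The view still shows the whole vice sharply: bush at (409,328)/1.42, bridge top corners (305,300), (487,252), (510,357) and (340,399), and the award base at left.

Emit:
send_rows(
  deltas=[
    {"dx": -19, "dy": -43, "dz": -10},
    {"dx": -19, "dy": -43, "dz": -10},
    {"dx": -19, "dy": -42, "dz": -10},
    {"dx": -18, "dy": -42, "dz": -5},
    {"rz": 10.7},
    {"rz": 10.7},
    {"rz": 10.7},
    {"rz": 10.7},
    {"rz": 10.7},
    {"rz": 10.7},
    {"rz": 10.7},
  ],
)

```text
validation failed for argument at $.de...
```

Emit:
send_rows(
  deltas=[
    {"dx": -19, "dy": -43, "dz": -10, "rx": 0, "ry": 0, "rz": 0, "fingers": 85},
  ],
)

```text
time: 0.32
ee_pos: [482.6, -18.7, 204.0]
tool_rot: [0.707, 0.708, -0.0, -0.0]
ft_force: [-0.4, -0.8, 0.4]
finger_gap: 85.3
grip_force: 0.0
```

Emit:
send_rows(
  deltas=[
    {"dx": -19, "dy": -43, "dz": -10, "rx": 0, "ry": 0, "rz": 0, "fingers": 60},
    {"dx": -19, "dy": -42, "dz": -10, "rx": 0, "ry": 0, "rz": 0, "fingers": 60},
    {"dx": -18, "dy": -42, "dz": -5, "rx": 0, "ry": 0, "rz": 0, "fingers": 60},
    {"dx": 0, "dy": 0, "dz": 0, "rx": 0, "ry": 0, "rz": 10.7, "fingers": 60},
    {"dx": 0, "dy": 0, "dz": 0, "rx": 0, "ry": 0, "rz": 10.7, "fingers": 60},
    {"dx": 0, "dy": 0, "dz": 0, "rx": 0, "ry": 0, "rz": 10.7, "fingers": 60},
    {"dx": 0, "dy": 0, "dz": 0, "rx": 0, "ry": 0, "rz": 10.7, "fingers": 60},
    {"dx": 0, "dy": 0, "dz": 0, "rx": 0, "ry": 0, "rz": 10.7, "fingers": 60},
    {"dx": 0, "dy": 0, "dz": 0, "rx": 0, "ry": 0, "rz": 10.7, "fingers": 60},
    {"dx": 0, "dy": 0, "dz": 0, "rx": 0, "ry": 0, "rz": 10.7, "fingers": 60},
    {"dx": 0, "dy": 0, "dz": 0, "rx": 0, "ry": 0, "rz": 0, "fingers": 60},
  ],
)

```text
time: 1.7
ee_pos: [354.9, -75.0, 230.0]
tool_rot: [0.991, 0.132, -0.0, -0.0]
ft_force: [-0.2, -0.4, -0.4]
finger_gap: 60.2
grip_force: 0.0
```

Run:
```python
from h import *
import pickle
f=arm.grab_frame("wrist"); pickle.dump(f,open("f1.pkl","wb"))
s=arm.sense(); print(s["time"],s["joint_positions"],s["ee_pos"],s["tool_rot"])
save(f,"w2",1.42)
```

```text
1.75 [-4.10499472e-01 -4.37079077e-02 -4.50413458e-01  1.16420449e+00
 -3.14604550e-05  2.46338137e+00] [354.93203423 -74.9825491  230.06011436] [ 9.91054665e-01  1.33456541e-01 -5.67849358e-05 -1.59876346e-05]
```

View pics/w2.png

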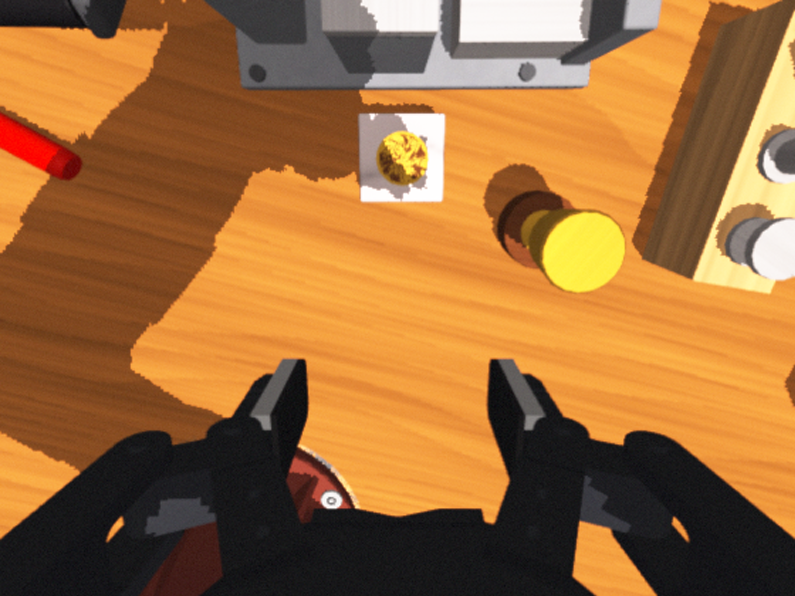

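Wrist view: the award base is at corners (359,114)–(443,201) and the vice base edge runs along row 88, both nearly aligned with the picture. I'll refine this by a low-saturation mask.

Run:
```python
from h import *
import pickle
f=pickle.load(open("f1.pkl","rb"))
hsv=cv2.cvtColor(f["img"],cv2.COLOR_RGB2HSV)
m=((hsv[:,:,1]<90)).astype(np.uint8)
w=m.copy(); w[:]=0; w[72:150,245:322]=m[72:150,245:322]
cs,_=cv2.findContours(w,cv2.RETR_EXTERNAL,cv2.CHAIN_APPROX_NONE)
c=max(cs,key=cv2.contourArea); h=cv2.convexHull(c)
P=np.array([onz(f,*p[0],50)[:2] for p in h],np.float32)
print("area",cv2.contourArea(c),"rect world",cv2.minAreaRect(P),cv2.boundingRect(c))
# side lines
pts=c[:,0,:].astype(float)
x0,y0,ww,hh=cv2.boundingRect(c)
Wp=np.array([onz(f,*p,50)[:2] for p in pts])
for name,sel in dict(top=(abs(pts[:,1]-y0)<3)&(pts[:,0]>x0+8)&(pts[:,0]<x0+ww-8),bot=(abs(pts[:,1]-y0-hh)<4)&(pts[:,0]>x0+8)&(pts[:,0]<x0+ww-8),l=(abs(pts[:,0]-x0)<3)&(pts[:,1]>y0+8)&(pts[:,1]<y0+hh-8),r=(abs(pts[:,0]-x0-ww)<4)&(pts[:,1]>y0+8)&(pts[:,1]<y0+hh-8)).items():
    q=Wp[sel]
    if len(q)>5:
        vx,vy,a,b=cv2.fitLine(q.astype(np.float32),cv2.DIST_HUBER,0,.01,.01).ravel(); print(name,len(q),np.degrees(np.arctan2(vy,vx)).round(2),round(float(a),1),round(float(b),1))
# brass top
y=((hsv[:,:,0]>18)&(hsv[:,:,0]<35)&(hsv[:,:,1]>150)).astype(np.uint8); z=y*0; z[85:140,260:308]=y[85:140,260:308]
ys,xs=np.nonzero(z); print("brass",len(xs),onz(f,xs.mean(),ys.mean(),125))
# vice base bottom edge (z unknown ~8) angle, every column
V=[]
for u in range(190,400,5):
    col=m[45:75,u]; k=np.nonzero(col)[0]
    if len(k): V.append(onz(f,u,45+k.max(),5)[:2])
vx,vy,a,b=cv2.fitLine(np.array(V,np.float32),cv2.DIST_HUBER,0,.01,.01).ravel(); print("vice edge",np.degrees(np.arctan2(vy,vx)),a,b)
# bridge corners from the first wrist view
g=pickle.load(open("f0.pkl","rb"))["wrist"]
C=np.array([onz(g,x/1.42,y/1.42,141)[:2] for x,y in[(305,300),(487,252),(510,357),(340,399)]]);print(C.round(1),C.mean(0),"bush",onz(g,409/1.42,328/1.42,141))
d=C[1]-C[0];e=C[2]-C[3];print(np.degrees(np.arctan2(d[1],d[0])),np.degrees(np.arctan2(e[1],e[0])),cv2.minAreaRect(C.astype(np.float32)))
```

```text
area 3567.5 rect world ((423.8594055175781, -59.41559982299805), (62.188724517822266, 63.68901443481445), 15.154488563537598) (252, 80, 62, 62)
top 45 -74.85 454.0 -51.7
bot 45 -74.85 393.8 -67.4
l 45 15.57 420.0 -28.3
r 45 15.1 432.1 -89.5
brass 568 [427.73160063 -59.95405072 125.        ]
vice edge -74.58665 467.7439 -13.913501
[[474.8  -0.9]
 [570.   25. ]
 [585.9 -33.8]
 [491.3 -59.7]] [530.52524171 -17.34863814] bush [530.16449592 -16.76631581 141.        ]
15.207650860014637 15.318430761430598 ((530.43798828125, -17.42151641845703), (98.69359588623047, 61.132728576660156), 15.207650184631348)
```

Emit:
send_rows(
  deltas=[
    {"dx": 36, "dy": 1.7, "dz": 0, "rx": 0, "ry": 0, "rz": 0, "fingers": 60},
    {"dx": 35.6, "dy": 1.8, "dz": 0, "rx": 0, "ry": 0, "rz": 0, "fingers": 60},
    {"dx": 0, "dy": 0, "dz": 30, "rx": 0, "ry": 0, "rz": 0, "fingers": 60},
    {"dx": 0, "dy": 0, "dz": 30, "rx": 0, "ry": 0, "rz": 0, "fingers": 60},
    {"dx": 0, "dy": 0, "dz": 30, "rx": 0, "ry": 0, "rz": 0, "fingers": 60},
    {"dx": 0, "dy": 0, "dz": 30, "rx": 0, "ry": 0, "rz": 0, "fingers": 60},
    {"dx": 0, "dy": 0, "dz": 22, "rx": 0, "ry": 0, "rz": 0, "fingers": 60},
    {"dx": 0, "dy": 0, "dz": 10, "rx": 0, "ry": 0, "rz": 0, "fingers": 60},
    {"dx": 0, "dy": 0, "dz": 0, "rx": 0, "ry": 0, "rz": 0, "fingers": 20},
    {"dx": 0, "dy": 0, "dz": 0, "rx": 0, "ry": 0, "rz": 0, "fingers": 20},
    {"dx": 0, "dy": 0, "dz": 0, "rx": 0, "ry": 0, "rz": 0, "fingers": 20},
    {"dx": 0, "dy": 0, "dz": 0, "rx": 0, "ry": 0, "rz": 0, "fingers": 20},
    {"dx": 0, "dy": 0, "dz": 0, "rx": 0, "ry": 0, "rz": 0, "fingers": 20},
  ],
  newtons=50,
)

```text
time: 3.38
ee_pos: [425.6, -59.7, 79.0]
tool_rot: [0.991, 0.132, 0.001, 0.0]
ft_force: [-1.9, 2.3, 7.1]
finger_gap: 27.4
grip_force: 49.4
```

Emit:
send_rows(
  deltas=[
    {"dx": 0, "dy": 0, "dz": -10, "rx": 0, "ry": 0, "rz": 0, "fingers": 20},
    {"dx": 0, "dy": 0, "dz": -25, "rx": 0, "ry": 0, "rz": 0, "fingers": 20},
    {"dx": 0, "dy": 0, "dz": -35, "rx": 0, "ry": 0, "rz": 0, "fingers": 20},
    {"dx": 0, "dy": 0, "dz": -35, "rx": 0, "ry": 0, "rz": 0, "fingers": 20},
    {"dx": 0, "dy": 0, "dz": -35, "rx": 0, "ry": 0, "rz": 0, "fingers": 20},
    {"dx": 0, "dy": 0, "dz": -21, "rx": 0, "ry": 0, "rz": 0, "fingers": 20},
    {"dx": 12.4, "dy": 9.6, "dz": 0, "rx": 0, "ry": 0, "rz": 0, "fingers": 20},
    {"dx": 25, "dy": 18.5, "dz": 0, "rx": 0, "ry": 0, "rz": 0, "fingers": 20},
    {"dx": 25, "dy": 18.5, "dz": 0, "rx": 0, "ry": 0, "rz": 0, "fingers": 20},
    {"dx": 25, "dy": 18.5, "dz": 0, "rx": 0, "ry": 0, "rz": 0, "fingers": 20},
    {"dx": 15, "dy": 11, "dz": 0, "rx": 0, "ry": 0, "rz": 0, "fingers": 20},
    {"dx": 10, "dy": 7.5, "dz": 0, "rx": 0, "ry": 0, "rz": 0, "fingers": 20},
    {"dx": 0, "dy": 0, "dz": 0, "rx": 0, "ry": 0, "rz": 0, "fingers": 20},
    {"dx": 0, "dy": 0, "dz": 20, "rx": 0, "ry": 0, "rz": 0, "fingers": 20},
    {"dx": 0, "dy": 0, "dz": 25, "rx": 0, "ry": 0, "rz": 0, "fingers": 20},
    {"dx": 0, "dy": 0, "dz": 20, "rx": 0, "ry": 0, "rz": 0, "fingers": 20},
    {"dx": 0, "dy": 0, "dz": 12, "rx": 0, "ry": 0, "rz": 0, "fingers": 20},
    {"dx": 0, "dy": 0, "dz": 0, "rx": 0, "ry": 0, "rz": 0, "fingers": 20},
    {"dx": 0, "dy": 0, "dz": 0, "rx": 0, "ry": 0, "rz": 0, "fingers": 20},
  ],
)

```text
time: 5.75
ee_pos: [555.7, -111.3, 162.9]
tool_rot: [0.991, 0.131, 0.001, 0.0]
ft_force: [0.5, -0.7, -5.8]
finger_gap: 27.5
grip_force: 50.3
```

Run:
```python
from h import *
import pickle
F={n:arm.grab_frame(n) for n in("scene","side","wrist")}
pickle.dump(F,open("f2.pkl","wb"))
out=np.zeros((600,800,3),np.uint8)
out[:360,:400]=cv2.resize(F["scene"]["img"][190:310,180:313],(400,360),interpolation=cv2.INTER_CUBIC)
out[:360,400:]=cv2.resize(F["side"]["img"][220:340,240:373],(400,360),interpolation=cv2.INTER_CUBIC)
out[360:,:320]=cv2.resize(F["wrist"]["img"],(320,240))
cv2.imwrite("pics/c2.png",out[:,:,::-1])
```

```text
(no output)
```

View pics/c2.png

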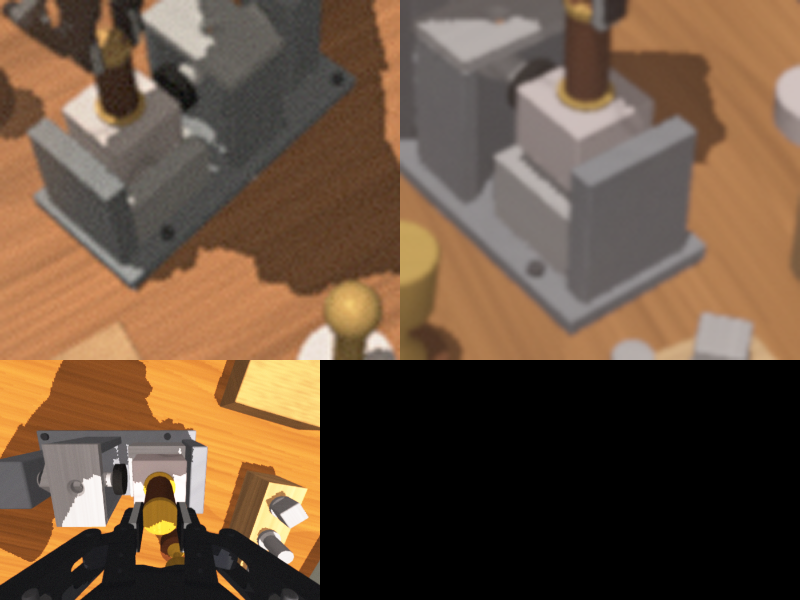

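The award hangs upright over the bed, about 14 mm above it, between pad and stop. I'll check centring numerically from the base's top corners.

Run:
```python
from h import *
import pickle
F=pickle.load(open("f2.pkl","rb"))
O=np.array([530.3,-17.1]);t=np.radians(15.3);R=np.array([[np.cos(t),np.sin(t)],[-np.sin(t),np.cos(t)]])
V=lambda p:(R@(p[:2]-O)).round(1)
S=lambda x,y,z:V(onz(F["scene"],x/3.0075+180,y/3+190,z))
D=lambda x,y,z:V(onz(F["side"],(x-400)/3.0075+240,y/3+220,z))
print("award S",[S(*p,134) for p in[(62,108),(133,160),(183,122)]]);print("award D",[D(*p,134) for p in[(519,108),(590,140),(653,103)]])
print("bed D",[D(*p,70) for p in[(496,155)]],"stop D top",[D(*p,120) for p in[(571,180),(580,187),(693,125)]],"S",[S(*p,120) for p in[(32,130),(42,122),(128,190)]])
print("bridge S",S(145,18,141),"D",D(442,70,141), "bush D",)
# wrist: base top far edge & bed far corners
f=F["wrist"]; W=lambda x,y,z:V(onz(f,x*1.75,(y-360)*1.75,z))
print("award W",[W(*p,134) for p in[(133,456),(187,456)]],"bed W",[W(*p,70) for p in [(130,444),(186,444)]],"bush W",W(76,487,141),"stop W",[W(*p,120) for p in[(189,446),(206,446)]])
m=F["wrist"]["img"];cv2.imwrite("pics/w3.png",cv2.resize(m[110:310,150:380][:,:,::-1],(690,600),interpolation=cv2.INTER_CUBIC))
```

```text
award S [array([ -30.4, -128.3]), array([  42.9, -124.1]), array([ 45.9, -76.2])]
award D [array([-45.3, -85.7]), array([ -29. , -137.1]), array([  26.8, -132.9])]
bed D [array([-39.4, -54. ])] stop D top [array([ -51.7, -147. ]), array([ -51.3, -155.3]), array([  44.8, -152.6])] S [array([ -40.6, -151.8]), array([ -40.7, -142. ]), array([  51.6, -139.1])]
bridge S [-43.7 -29.6] D [-66.9 -31.6] bush D
award W [array([ 35.6, -67.5]), array([  35.4, -128.8])] bed W [array([ 42.4, -54.5]), array([  42.1, -136.2])] bush W [ 1.1 -1.6] stop W [array([  45. , -132.8]), array([  44.9, -153. ])]
```

View pics/w3.png

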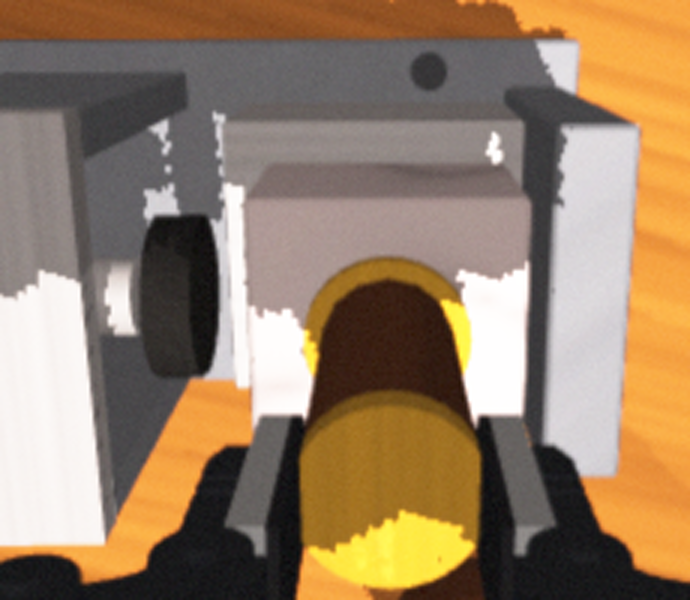

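Run:
```python
from h import *
import pickle
f=pickle.load(open("f2.pkl","rb"))["wrist"]
O=np.array([530.3,-17.1]);t=np.radians(15.3);R=np.array([[np.cos(t),np.sin(t)],[-np.sin(t),np.cos(t)]])
W=lambda x,y,z:(R@(onz(f,x/3+150,y/3+110,z)[:2]-O)).round(1)
print("award top",[W(*p,134) for p in[(247,198),(527,196)]],"bottom",[W(*p,84) for p in[(271,165),(505,163)]])
print("bed",[W(*p,70) for p in[(225,121),(523,121)]],"stop",[W(*p,120) for p in[(565,125),(637,125),(617,474)]],"bridge",[W(*p,141) for p in [(65,108),(105,543)]],"base edge",W(0,40,10),W(578,40,10))
```

```text
award top [array([ 30.4, -67. ]), array([  30.6, -127.9])] bottom [array([ 29.6, -66.3]), array([  29.8, -129. ])]
bed [array([ 39.7, -52.3]), array([  39.3, -135.3])] stop [array([  44.2, -138. ]), array([  44.1, -154.3]), array([ -43.6, -155.3])] bridge [array([ 50.5, -31.7]), array([-50. , -31.2])] base edge [59.5 30.8] [  59.  -160.9]
```

Emit:
send_rows(
  deltas=[
    {"dx": 1, "dy": 0, "dz": 5, "rx": 0, "ry": 0, "rz": 0, "fingers": 20},
    {"dx": 0, "dy": 0, "dz": 4, "rx": 0, "ry": 0, "rz": 0, "fingers": 20},
    {"dx": 0, "dy": 0, "dz": 2.5, "rx": 0, "ry": 0, "rz": 0, "fingers": 20},
    {"dx": 0, "dy": 0, "dz": 1.2, "rx": 0, "ry": 0, "rz": 0, "fingers": 20},
    {"dx": 0, "dy": 0, "dz": 0, "rx": 0, "ry": 0, "rz": 0, "fingers": 20},
  ],
)

```text
time: 6.52
ee_pos: [556.3, -110.9, 149.4]
tool_rot: [0.991, 0.131, 0.0, 0.0]
ft_force: [-0.2, 0.1, -6.3]
finger_gap: 27.4
grip_force: 50.4
```

Emit:
send_rows(
  deltas=[
    {"dx": 0, "dy": 0, "dz": 0.6, "rx": 0, "ry": 0, "rz": 0, "fingers": 20},
    {"dx": 0, "dy": 0, "dz": 0, "rx": 0, "ry": 0, "rz": 0, "fingers": 20},
  ],
)

```text
time: 6.78
ee_pos: [556.4, -110.9, 149.2]
tool_rot: [0.991, 0.131, 0.0, 0.0]
ft_force: [-0.9, 0.7, -2.4]
finger_gap: 27.4
grip_force: 50.9
```

Emit:
send_rows(
  deltas=[
    {"dx": 0, "dy": 0, "dz": 0.4, "rx": 0, "ry": 0, "rz": 0, "fingers": 20},
    {"dx": 0, "dy": 0, "dz": 0, "rx": 0, "ry": 0, "rz": 0, "fingers": 34},
    {"dx": 0, "dy": 0, "dz": 0, "rx": 0, "ry": 0, "rz": 0, "fingers": 50},
    {"dx": 0, "dy": 0, "dz": 0, "rx": 0, "ry": 0, "rz": 0, "fingers": 50},
    {"dx": 0, "dy": 0, "dz": 0, "rx": 0, "ry": 0, "rz": 0, "fingers": 50},
    {"dx": 0, "dy": 0, "dz": -10, "rx": 0, "ry": 0, "rz": 0, "fingers": 50},
    {"dx": 0, "dy": 0, "dz": -25, "rx": 0, "ry": 0, "rz": 0, "fingers": 50},
    {"dx": 0, "dy": 0, "dz": -35, "rx": 0, "ry": 0, "rz": 0, "fingers": 50},
    {"dx": 0, "dy": 0, "dz": -25, "rx": 0, "ry": 0, "rz": 0, "fingers": 60},
  ],
)

```text
time: 7.9
ee_pos: [556.7, -111.0, 245.7]
tool_rot: [0.991, 0.131, 0.001, 0.0]
ft_force: [0.6, 0.3, 0.2]
finger_gap: 59.7
grip_force: 0.0
```

Emit:
send_rows(
  deltas=[
    {"dx": 0, "dy": 0, "dz": 0, "rx": 0, "ry": 0, "rz": -10, "fingers": 60},
    {"dx": 0, "dy": 0, "dz": 0, "rx": 0, "ry": 0, "rz": -10, "fingers": 60},
    {"dx": 0, "dy": 0, "dz": 0, "rx": 0, "ry": 0, "rz": -10, "fingers": 60},
    {"dx": 0, "dy": 0, "dz": 0, "rx": 0, "ry": 0, "rz": -10, "fingers": 60},
    {"dx": 0, "dy": 0, "dz": 0, "rx": 0, "ry": 0, "rz": -10, "fingers": 60},
    {"dx": 0, "dy": 0, "dz": 0, "rx": 0, "ry": 0, "rz": -10, "fingers": 60},
    {"dx": 0, "dy": 0, "dz": 0, "rx": 0, "ry": 0, "rz": -10, "fingers": 60},
    {"dx": 0, "dy": 0, "dz": 0, "rx": 0, "ry": 0, "rz": -10, "fingers": 60},
    {"dx": 0, "dy": 0, "dz": 0, "rx": 0, "ry": 0, "rz": -10, "fingers": 60},
    {"dx": 49, "dy": -4, "dz": 0, "rx": 0, "ry": 0, "rz": 0, "fingers": 60},
    {"dx": 49, "dy": -4, "dz": 0, "rx": 0, "ry": 0, "rz": 0, "fingers": 60},
    {"dx": 49, "dy": -4, "dz": 0, "rx": 0, "ry": 0, "rz": 0, "fingers": 60},
    {"dx": 50, "dy": -4, "dz": 0, "rx": 0, "ry": 0, "rz": 0, "fingers": 60},
    {"dx": 50, "dy": -4, "dz": 0, "rx": 0, "ry": 0, "rz": 0, "fingers": 60},
    {"dx": 0, "dy": 0, "dz": 0, "rx": 0, "ry": 0, "rz": 0, "fingers": 60},
  ],
)

```text
time: 9.78
ee_pos: [471.6, 125.0, 244.4]
tool_rot: [0.606, 0.795, 0.001, 0.0]
ft_force: [-0.1, -0.1, 0.8]
finger_gap: 59.9
grip_force: 0.0
```

Run:
```python
from h import *
import pickle
F={n:arm.grab_frame(n) for n in("scene","side","wrist")}
pickle.dump(F,open("f3.pkl","wb"))
out=np.zeros((600,800,3),np.uint8)
out[:420,:560]=F["wrist"]["img"]
out[420:,:240]=cv2.resize(F["scene"]["img"][190:290,180:300],(240,180))[:180]if 0 else out[420:,:240]
out[:240,560:]=cv2.resize(F["scene"]["img"][190:310,180:300],(240,240),interpolation=cv2.INTER_CUBIC)
out[240:480,560:]=cv2.resize(F["side"]["img"][220:340,240:360],(240,240),interpolation=cv2.INTER_CUBIC)
cv2.imwrite("pics/c3.png",out[:,:,::-1])
s=arm.sense(); print(s["time"],s["joint_positions"],s["ee_pos"],s["tool_rot"])
```

```text
9.925 [ 1.02904196e-01  1.97014101e-01 -1.48767083e-01  1.22426058e+00
 -3.27508886e-04  1.41009391e+00] [473.04397956 122.01985717 243.86265688] [6.08044293e-01 7.93902997e-01 1.39869694e-04 3.86773941e-04]
```

View pics/c3.png

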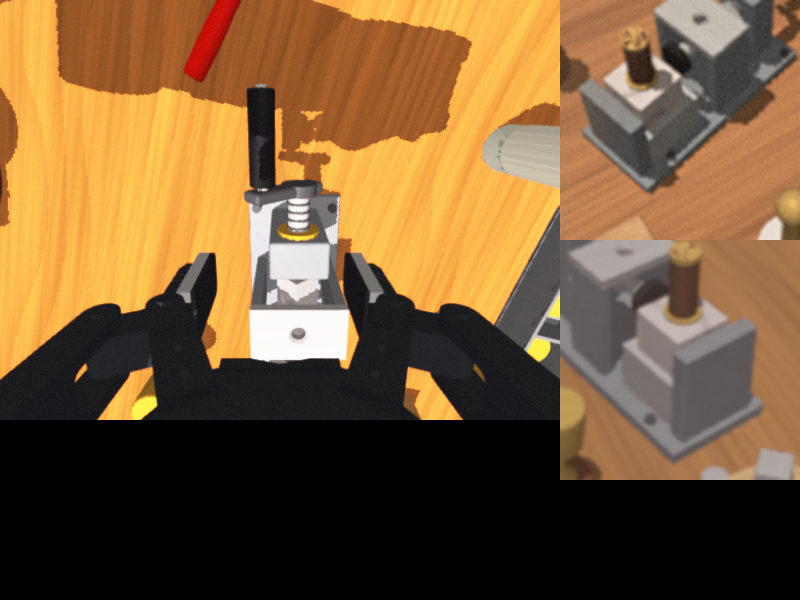

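The award stands on the bed between stop and pad. The sleeve runs (262,88) to (262,188), left of the screw axis (column 298), so the arm points to vice −x. I'll solve for the crank angle.

```bash
cat >> h.py <<'E'
O=np.array([530.3,-17.1]);t=np.radians(15.3);R=np.array([[np.cos(t),np.sin(t)],[-np.sin(t),np.cos(t)]])
V=lambda p:np.r_[R@(np.array(p)[:2]-O),p[2]]
Wd=lambda v:np.r_[R.T@np.array(v[:2])+O,v[2]]
E
python3 - <<'E'
from h import *
import pickle
f=pickle.load(open("f3.pkl","rb"))["wrist"]
print("bush check",V(onz(f,298,334,141)).round(1))
h=cv2.cvtColor(f["img"],cv2.COLOR_RGB2HSV)[:,:,2]
for r in (100,120,140,160,180):
    k=np.nonzero(h[r,235:290]<70)[0]+235; print(r,k.min(),k.max())
for q in np.arange(-12.5,-8.2,.2):
    P=[-45*np.sin(q),185-14*q/6.2832,105+45*np.cos(q)]
    a=proj(f,Wd([P[0],P[1]-55,P[2]]));b=proj(f,Wd([P[0],P[1]+30,P[2]]));print(q.round(2),np.round(P,0),a.round(0),b.round(0))
E
```

```text
bush check [ -0.7   1.  141. ]
100 247 274
120 248 273
140 249 274
160 250 274
180 250 274
-12.5 [ -3. 213. 150.] [298. 188.] [300.  83.]
-12.3 [-12. 212. 148.] [288. 188.] [289.  84.]
-12.1 [-20. 212. 145.] [279. 187.] [278.  85.]
-11.9 [-28. 212. 140.] [270. 187.] [269.  86.]
-11.7 [-34. 211. 134.] [263. 186.] [261.  87.]
-11.5 [-39. 211. 127.] [258. 184.] [256.  88.]
-11.3 [-43. 210. 118.] [255. 183.] [253.  89.]
-11.1 [-45. 210. 110.] [254. 181.] [251.  90.]
-10.9 [-45. 209. 101.] [254. 180.] [252.  91.]
-10.7 [-43. 209.  92.] [257. 179.] [255.  92.]
-10.5 [-40. 208.  84.] [261. 178.] [259.  93.]
-10.3 [-35. 208.  76.] [266. 177.] [264.  94.]
-10.1 [-28. 208.  70.] [272. 176.] [271.  95.]
-9.9 [-21. 207.  65.] [278. 175.] [278.  95.]
-9.7 [-12. 207.  62.] [286. 175.] [286.  96.]
-9.5 [ -3. 206.  60.] [293. 175.] [294.  96.]
-9.3 [  6. 206.  60.] [301. 176.] [303.  97.]
-9.1 [ 14. 205.  62.] [309. 176.] [311.  97.]
-8.9 [ 23. 205.  66.] [317. 177.] [319.  98.]
-8.7 [ 30. 204.  71.] [324. 179.] [327.  98.]
-8.5 [ 36. 204.  78.] [330. 180.] [334.  98.]
-8.3 [ 41. 203.  86.] [336. 182.] [340.  98.]
```

Emit:
send_rows(
  deltas=[
    {"dx": 34, "dy": -8.4, "dz": 0, "rx": 0, "ry": 0, "rz": 0, "fingers": 60},
    {"dx": 32.7, "dy": -8, "dz": 0, "rx": 0, "ry": 0, "rz": 0, "fingers": 60},
    {"dx": 0, "dy": 0, "dz": 35, "rx": 0, "ry": 0, "rz": 0, "fingers": 60},
    {"dx": 0, "dy": 0, "dz": 35, "rx": 0, "ry": 0, "rz": 0, "fingers": 60},
    {"dx": 0, "dy": 0, "dz": 31, "rx": 0, "ry": 0, "rz": 0, "fingers": 60},
    {"dx": 0, "dy": 0, "dz": 20, "rx": 0, "ry": 0, "rz": 0, "fingers": 60},
    {"dx": 0, "dy": 0, "dz": 10, "rx": 0, "ry": 0, "rz": 0, "fingers": 60},
    {"dx": 0, "dy": 0, "dz": 0, "rx": 0, "ry": 0, "rz": 0, "fingers": 36},
    {"dx": 0, "dy": 0, "dz": 0, "rx": 0, "ry": 0, "rz": 0, "fingers": 15},
    {"dx": 0, "dy": 0, "dz": 0, "rx": 0, "ry": 0, "rz": 0, "fingers": 15},
    {"dx": 0, "dy": 0, "dz": 0, "rx": 0, "ry": 0, "rz": 0, "fingers": 15},
    {"dx": 0, "dy": 0, "dz": 0, "rx": 0, "ry": 0, "rz": 0, "fingers": 15},
  ],
  newtons=35,
)

```text
time: 11.42
ee_pos: [439.5, 182.6, 112.6]
tool_rot: [0.608, 0.794, 0.0, 0.0]
ft_force: [0.1, 0.2, -0.5]
finger_gap: 15.2
grip_force: 0.0
```

Run:
```python
from h import *
s=arm.sense(); v=V(s["ee_pos"]);print(v.round(1),s["finger_gap"],s["ft_force"].round(1))
# plan: q from x, then 24deg steps
q=-11.67
dx=lambda a,b:None
n=18;
for tgt in (-11.67+2*np.pi,0):
    st=[]
    N=int(np.ceil((tgt-q)/np.radians(20))); qs=np.linspace(q,tgt,N+1)
    P=np.c_[-45*np.sin(qs),185-14*qs/2/np.pi,105+45*np.cos(qs)]
    for d in np.diff(P,axis=0): st.append((round(d[1],2),round(d[0],1),round(-d[2],1)))
    print(N,"(dx,dy,dz)",st); q=tgt
```

```text
[-34.8 216.5 112.6] 15.152181503145265 [ 0.1  0.2 -0.5]
18 (dx,dy,dz) [(np.float64(-0.78), np.float64(-7.5), np.float64(13.7)), (np.float64(-0.78), np.float64(-2.3), np.float64(15.5)), (np.float64(-0.78), np.float64(3.1), np.float64(15.3)), (np.float64(-0.78), np.float64(8.1), np.float64(13.3)), (np.float64(-0.78), np.float64(12.2), np.float64(9.8)), (np.float64(-0.78), np.float64(14.8), np.float64(5.0)), (np.float64(-0.78), np.float64(15.6), np.float64(-0.4)), (np.float64(-0.78), np.float64(14.6), np.float64(-5.7)), (np.float64(-0.78), np.float64(11.7), np.float64(-10.3)), (np.float64(-0.78), np.float64(7.5), np.float64(-13.7)), (np.float64(-0.78), np.float64(2.3), np.float64(-15.5)), (np.float64(-0.78), np.float64(-3.1), np.float64(-15.3)), (np.float64(-0.78), np.float64(-8.1), np.float64(-13.3)), (np.float64(-0.78), np.float64(-12.2), np.float64(-9.8)), (np.float64(-0.78), np.float64(-14.8), np.float64(-5.0)), (np.float64(-0.78), np.float64(-15.6), np.float64(0.4)), (np.float64(-0.78), np.float64(-14.6), np.float64(5.7)), (np.float64(-0.78), np.float64(-11.7), np.float64(10.3))]
1
[... 227 characters left out ...]
at64(13.2)), (np.float64(-0.75), np.float64(11.2), np.float64(10.1)), (np.float64(-0.75), np.float64(13.9), np.float64(5.8)), (np.float64(-0.75), np.float64(15.1), np.float64(0.9)), (np.float64(-0.75), np.float64(14.5), np.float64(-4.2)), (np.float64(-0.75), np.float64(12.3), np.float64(-8.7)), (np.float64(-0.75), np.float64(8.7), np.float64(-12.3)), (np.float64(-0.75), np.float64(4.2), np.float64(-14.5)), (np.float64(-0.75), np.float64(-0.8), np.float64(-15.1)), (np.float64(-0.75), np.float64(-5.8), np.float64(-13.9)), (np.float64(-0.75), np.float64(-10.0), np.float64(-11.2)), (np.float64(-0.75), np.float64(-13.2), np.float64(-7.3)), (np.float64(-0.75), np.float64(-14.9), np.float64(-2.5))]
```

The fingers closed on nothing (gap equals the command, no force). I need a look.

Run:
```python
from h import *
import pickle
F={n:arm.grab_frame(n) for n in("scene","side","wrist")}
pickle.dump(F,open("f4.pkl","wb"))
p=proj(F["scene"],Wd([-35,211,133])).astype(int);q=proj(F["side"],Wd([-35,211,133])).astype(int);print(p,q)
out=np.zeros((600,800,3),np.uint8)
def crop(f,c,s,n): 
    x,y=max(0,c[0]-s//2),max(0,c[1]-s//2); return cv2.resize(f["img"][y:y+s,x:x+s],(n,n),interpolation=cv2.INTER_CUBIC)
out[:400,:400]=crop(F["scene"],p,110,400); out[:400,400:]=crop(F["side"],q,110,400)
out[400:,:]=cv2.resize(F["wrist"]["img"][40:250,140:420],(800,600),interpolation=cv2.INTER_CUBIC)[:200] if 0 else 0
w=F["wrist"]["img"]; out[400:,:267]=cv2.resize(w,(267,200),interpolation=cv2.INTER_AREA)
cv2.imwrite("pics/c4.png",out[:,:,::-1])
```

```text
[296 148] [204 189]
```

View pics/c4.png

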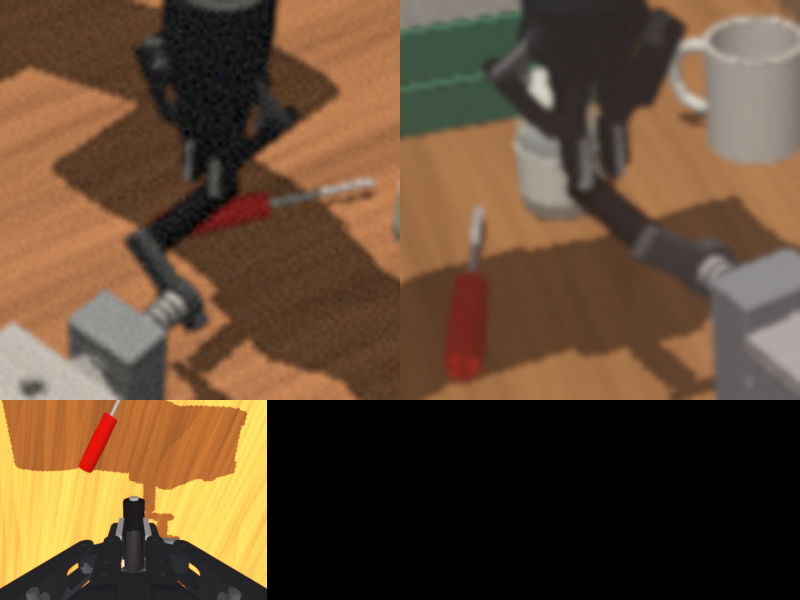

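The view shows the sleeve lined up under the fingertips, which seem to end at the sleeve's top rather than straddle it. I'll check numerically.

Run:
```python
from h import *
import pickle
F=pickle.load(open("f4.pkl","rb")); s=arm.sense()
c={"scene":(296,148,0),"side":(204,189,400)}
for n,(a,b,o) in c.items():
    for v in ([-34.8,216.5,112.6],[-34.8,216.5,134],[-34.8,216.5,150],[-35,156,133],[-35,241,133],[-35,241,120],[-39,153,83],[-39,238,83]):
        p=proj(F[n],Wd(v)); print(n,v,((p[0]-a+55)*400/110+o).round(),((p[1]-b+55)*400/110).round())
print(s["ee_pos"],s["tool_rot"],s["joint_positions"])
```

```text
scene [-34.8, 216.5, 112.6] 205.0 217.0
scene [-34.8, 216.5, 134] 206.0 196.0
scene [-34.8, 216.5, 150] 207.0 180.0
scene [-35, 156, 133] 152.0 240.0
scene [-35, 241, 133] 227.0 180.0
scene [-35, 241, 120] 226.0 193.0
scene [-39, 153, 83] 144.0 287.0
scene [-39, 238, 83] 217.0 228.0
side [-34.8, 216.5, 112.6] 599.0 224.0
side [-34.8, 216.5, 134] 597.0 195.0
side [-34.8, 216.5, 150] 596.0 173.0
side [-35, 156, 133] 648.0 238.0
side [-35, 241, 133] 577.0 180.0
side [-35, 241, 120] 579.0 197.0
side [-39, 153, 83] 649.0 310.0
side [-39, 238, 83] 580.0 250.0
[439.4332394  182.55394967 112.45807858] [6.08034660e-01 7.93910481e-01 3.12033986e-05 8.06431201e-06] [ 2.39909806e-01  2.65732711e-01 -4.19805624e-01  8.85199253e-01
  2.65415050e-05  1.54707524e+00]
```

Emit:
send_rows(
  deltas=[
    {"dx": 0, "dy": 0, "dz": 0, "rx": 0, "ry": 0, "rz": 0, "fingers": 5},
    {"dx": 0, "dy": 0, "dz": 0, "rx": 0, "ry": 0, "rz": 0, "fingers": 5},
    {"dx": 0, "dy": 0, "dz": 0, "rx": 0, "ry": 0, "rz": 0, "fingers": 5},
  ],
)

```text
time: 11.95
ee_pos: [439.4, 182.5, 112.4]
tool_rot: [0.608, 0.794, -0.0, 0.0]
ft_force: [-0.7, 0.3, -0.8]
finger_gap: 4.8
grip_force: 0.0
```

Run:
```python
from h import *
import pickle
f=arm.grab_frame("wrist");pickle.dump(f,open("f5.pkl","wb"))
g=pickle.load(open("f4.pkl","rb"))["wrist"]
# sleeve extent in the wrist view, bright-surround rows near its far end
for name,k in(("before",g),("now",f)):
    v=cv2.cvtColor(k["img"],cv2.COLOR_RGB2HSV)[:,:,2]
    print(name,[(r,*(np.nonzero(v[r,200:360]<75)[0][[0,-1]]+200)) for r in range(200,245,8) if (v[r,200:360]<75).any()])
for z in(95,105,115,125,133,145,155):
    for x in (-35,):
        print(z,proj(f,Wd([x-12,241,z])).round(),proj(f,Wd([x+12,241,z])).round())
```

```text
before [(208, np.int64(262), np.int64(299)), (216, np.int64(259), np.int64(302)), (224, np.int64(259), np.int64(302)), (232, np.int64(259), np.int64(302)), (240, np.int64(259), np.int64(302))]
now [(208, np.int64(262), np.int64(299)), (216, np.int64(259), np.int64(302)), (224, np.int64(259), np.int64(302)), (232, np.int64(259), np.int64(302)), (240, np.int64(259), np.int64(302))]
95 [262. 190.] [300. 190.]
105 [261. 194.] [301. 194.]
115 [260. 199.] [302. 198.]
125 [259. 203.] [304. 203.]
133 [258. 208.] [305. 208.]
145 [256. 215.] [307. 215.]
155 [255. 222.] [308. 222.]
```

The fingers close freely and the sleeve hasn't moved. Judged by scene and side, the tips stand higher than the nominal TCP, on top of the sleeve. I'll open, go lower and retry.

Emit:
send_rows(
  deltas=[
    {"dx": 0, "dy": 0, "dz": -5, "rx": 0, "ry": 0, "rz": 0, "fingers": 60},
    {"dx": 0, "dy": 0, "dz": 0, "rx": 0, "ry": 0, "rz": 0, "fingers": 60},
    {"dx": 0, "dy": 0, "dz": 0, "rx": 0, "ry": 0, "rz": 0, "fingers": 60},
    {"dx": 0, "dy": 0, "dz": 0, "rx": 0, "ry": 0, "rz": 0, "fingers": 60},
    {"dx": 0, "dy": 0, "dz": 10, "rx": 0, "ry": 0, "rz": 0, "fingers": 60},
    {"dx": 0, "dy": 0, "dz": 10, "rx": 0, "ry": 0, "rz": 0, "fingers": 60},
    {"dx": 0, "dy": 0, "dz": 8, "rx": 0, "ry": 0, "rz": 0, "fingers": 60},
    {"dx": 0, "dy": 0, "dz": 0, "rx": 0, "ry": 0, "rz": 0, "fingers": 36},
    {"dx": 0, "dy": 0, "dz": 0, "rx": 0, "ry": 0, "rz": 0, "fingers": 15},
    {"dx": 0, "dy": 0, "dz": 0, "rx": 0, "ry": 0, "rz": 0, "fingers": 15},
    {"dx": 0, "dy": 0, "dz": 0, "rx": 0, "ry": 0, "rz": 0, "fingers": 15},
    {"dx": 0, "dy": 0, "dz": 0, "rx": 0, "ry": 0, "rz": 0, "fingers": 15},
  ],
  newtons=35,
)

```text
time: 13.5
ee_pos: [439.8, 182.6, 89.6]
tool_rot: [0.608, 0.794, 0.0, 0.0]
ft_force: [1.8, -0.0, -0.3]
finger_gap: 22.6
grip_force: 36.4
```

Gripped now. I'll try the first few steps of the circle and watch the force.

Emit:
send_rows(
  deltas=[
    {"dx": -0.4, "dy": -4, "dz": 6.6, "rx": 0, "ry": 0, "rz": 0, "fingers": 15},
    {"dx": -0.4, "dy": -3.5, "dz": 7.1, "rx": 0, "ry": 0, "rz": 0, "fingers": 15},
    {"dx": 0, "dy": 0, "dz": 0, "rx": 0, "ry": 0, "rz": 0, "fingers": 15},
  ],
)

```text
time: 13.88
ee_pos: [432.3, 179.6, 75.2]
tool_rot: [0.608, 0.794, -0.0, 0.0]
ft_force: [2.8, -0.1, -4.4]
finger_gap: 22.8
grip_force: 36.1
```

Emit:
send_rows(
  deltas=[
    {"dx": -0.8, "dy": -2.3, "dz": 15.5, "rx": 0, "ry": 0, "rz": 0, "fingers": 15},
    {"dx": -0.8, "dy": 3.1, "dz": 15.3, "rx": 0, "ry": 0, "rz": 0, "fingers": 15},
    {"dx": -0.8, "dy": 8.1, "dz": 13.3, "rx": 0, "ry": 0, "rz": 0, "fingers": 15},
    {"dx": -0.8, "dy": 12.2, "dz": 9.8, "rx": 0, "ry": 0, "rz": 0, "fingers": 15},
  ],
)

```text
time: 14.38
ee_pos: [454.1, 182.3, 21.0]
tool_rot: [0.608, 0.794, -0.0, -0.0]
ft_force: [0.9, 0.8, 9.1]
finger_gap: 22.8
grip_force: 37.4
```

Run:
```python
from h import *
s=arm.sense(); print(V(s["ee_pos"]).round(1),s["ft_force"].round(1),s["ft_torque"].round(2),s["finger_gap"],s["grip_force"])
```

```text
[-20.9 212.5  21. ] [0.9 0.8 9.1] [ 0.21 -0.25  0.09] 22.827121705825835 37.372042536735535
```

Emit:
send_rows(
  deltas=[
    {"dx": -0.8, "dy": 14.8, "dz": 5, "rx": 0, "ry": 0, "rz": 0, "fingers": 15},
    {"dx": -0.8, "dy": 15.6, "dz": -0.4, "rx": 0, "ry": 0, "rz": 0, "fingers": 15},
    {"dx": -0.8, "dy": 14.6, "dz": -5.7, "rx": 0, "ry": 0, "rz": 0, "fingers": 15},
    {"dx": -0.8, "dy": 11.7, "dz": -10.3, "rx": 0, "ry": 0, "rz": 0, "fingers": 15},
    {"dx": -0.8, "dy": 7.5, "dz": -13.7, "rx": 0, "ry": 0, "rz": 0, "fingers": 15},
    {"dx": -0.8, "dy": 2.3, "dz": -15.5, "rx": 0, "ry": 0, "rz": 0, "fingers": 15},
    {"dx": -0.8, "dy": -3.1, "dz": -15.3, "rx": 0, "ry": 0, "rz": 0, "fingers": 15},
  ],
)

```text
time: 15.25
ee_pos: [516.9, 194.0, 77.1]
tool_rot: [0.608, 0.794, 0.0, -0.001]
ft_force: [0.8, 2.9, -4.7]
finger_gap: 22.3
grip_force: 36.0
```

Emit:
send_rows(
  deltas=[
    {"dx": -0.8, "dy": -8.1, "dz": -13.3, "rx": 0, "ry": 0, "rz": 0, "fingers": 15},
    {"dx": -0.8, "dy": -12.2, "dz": -9.8, "rx": 0, "ry": 0, "rz": 0, "fingers": 15},
    {"dx": -0.8, "dy": -14.8, "dz": -5, "rx": 0, "ry": 0, "rz": 0, "fingers": 15},
    {"dx": -0.8, "dy": -15.6, "dz": 0.4, "rx": 0, "ry": 0, "rz": 0, "fingers": 15},
    {"dx": -0.8, "dy": -14.6, "dz": 5.7, "rx": 0, "ry": 0, "rz": 0, "fingers": 15},
    {"dx": -0.8, "dy": -11.7, "dz": 10.3, "rx": 0, "ry": 0, "rz": 0, "fingers": 15},
    {"dx": 0, "dy": 0, "dz": 0, "rx": 0, "ry": 0, "rz": 0, "fingers": 15},
  ],
)

```text
time: 16.12
ee_pos: [442.5, 168.6, 88.8]
tool_rot: [0.608, 0.794, -0.0, -0.001]
ft_force: [1.1, 2.7, -5.9]
finger_gap: 22.4
grip_force: 35.8
```

Run:
```python
from h import *
import pickle
s=arm.sense(); print(s["time"],V(s["ee_pos"]).round(1),s["ft_force"].round(1),s["ft_torque"].round(2),s["finger_gap"],s["grip_force"])
F={n:arm.grab_frame(n) for n in("scene","side","wrist")};pickle.dump(F,open("f6.pkl","wb"))
```

```text
16.125 [-35.7 202.3  88.8] [ 1.1  2.7 -5.9] [ 0.68 -0.15  0.01] 22.39656862633012 35.835726857185364
```

Emit:
send_rows(
  deltas=[
    {"dx": -0.8, "dy": -7.3, "dz": 13.2, "rx": 0, "ry": 0, "rz": 0, "fingers": 15},
    {"dx": -0.7, "dy": -2.5, "dz": 14.9, "rx": 0, "ry": 0, "rz": 0, "fingers": 15},
    {"dx": -0.8, "dy": 2.5, "dz": 14.9, "rx": 0, "ry": 0, "rz": 0, "fingers": 15},
    {"dx": -0.7, "dy": 7.3, "dz": 13.2, "rx": 0, "ry": 0, "rz": 0, "fingers": 15},
    {"dx": -0.8, "dy": 11.2, "dz": 10.1, "rx": 0, "ry": 0, "rz": 0, "fingers": 15},
    {"dx": -0.7, "dy": 13.9, "dz": 5.8, "rx": 0, "ry": 0, "rz": 0, "fingers": 15},
    {"dx": -0.8, "dy": 15.1, "dz": 0.9, "rx": 0, "ry": 0, "rz": 0, "fingers": 15},
    {"dx": -0.7, "dy": 14.5, "dz": -4.2, "rx": 0, "ry": 0, "rz": 0, "fingers": 15},
    {"dx": -0.8, "dy": 12.3, "dz": -8.7, "rx": 0, "ry": 0, "rz": 0, "fingers": 15},
  ],
)

```text
time: 17.4
ee_pos: [508.3, 179.9, 28.0]
tool_rot: [0.608, 0.794, -0.001, -0.002]
ft_force: [-4.7, 4.5, -2.0]
finger_gap: 22.6
grip_force: 36.2
```

Emit:
send_rows(
  deltas=[
    {"dx": -0.7, "dy": 8.7, "dz": -12.3, "rx": 0, "ry": 0, "rz": 0, "fingers": 15},
    {"dx": -0.8, "dy": 4.2, "dz": -14.5, "rx": 0, "ry": 0, "rz": 0, "fingers": 15},
    {"dx": -0.7, "dy": -0.8, "dz": -15.1, "rx": 0, "ry": 0, "rz": 0, "fingers": 15},
    {"dx": -0.8, "dy": -5.8, "dz": -13.9, "rx": 0, "ry": 0, "rz": 0, "fingers": 15},
    {"dx": -0.7, "dy": -10, "dz": -11.2, "rx": 0, "ry": 0, "rz": 0, "fingers": 15},
    {"dx": -0.8, "dy": -13.2, "dz": -7.3, "rx": 0, "ry": 0, "rz": 0, "fingers": 15},
    {"dx": -0.7, "dy": -14.9, "dz": -2.5, "rx": 0, "ry": 0, "rz": 0, "fingers": 15},
    {"dx": 0, "dy": 0, "dz": 0, "rx": 0, "ry": 0, "rz": 0, "fingers": 15},
    {"dx": 0, "dy": 0, "dz": 0, "rx": 0, "ry": 0, "rz": 0, "fingers": 15},
  ],
)

```text
time: 18.52
ee_pos: [480.3, 166.7, 106.1]
tool_rot: [0.608, 0.794, 0.0, -0.001]
ft_force: [-3.3, 5.4, 4.9]
finger_gap: 22.1
grip_force: 36.9
```

Run:
```python
from h import *
import pickle
s=arm.sense(); print(s["time"],V(s["ee_pos"]).round(1),s["ft_force"].round(1),s["ft_torque"].round(2),s["finger_gap"],s["grip_force"])
```

```text
18.525 [  0.3 190.5 106.1] [-3.3  5.4  4.9] [ 1.22  0.87 -0.01] 22.06002493865561 36.90624475479126
```

The handle is up at vice (0.3, 190.5), as the pinning place predicts. I'll release, rise and go to the rack.

Emit:
send_rows(
  deltas=[
    {"dx": 0, "dy": 0, "dz": 0, "rx": 0, "ry": 0, "rz": 0, "fingers": 30},
    {"dx": 0, "dy": 0, "dz": 0, "rx": 0, "ry": 0, "rz": 0, "fingers": 50},
    {"dx": 0, "dy": 0, "dz": 0, "rx": 0, "ry": 0, "rz": 0, "fingers": 50},
    {"dx": 0, "dy": 0, "dz": 0, "rx": 0, "ry": 0, "rz": 0, "fingers": 50},
    {"dx": 0, "dy": 0, "dz": -15, "rx": 0, "ry": 0, "rz": 0, "fingers": 50},
    {"dx": 0, "dy": 0, "dz": -40, "rx": 0, "ry": 0, "rz": 0, "fingers": 50},
    {"dx": 0, "dy": 0, "dz": -40, "rx": 0, "ry": 0, "rz": 0, "fingers": 50},
    {"dx": 0, "dy": 0, "dz": -40, "rx": 0, "ry": 0, "rz": 0, "fingers": 50},
    {"dx": 0, "dy": 0, "dz": 0, "rx": 0, "ry": 0, "rz": 0, "fingers": 50},
  ],
)

```text
time: 19.65
ee_pos: [482.3, 166.6, 245.1]
tool_rot: [0.608, 0.794, 0.002, 0.002]
ft_force: [0.5, -0.4, -0.6]
finger_gap: 49.8
grip_force: 0.0
```

Run:
```python
from h import *
import pickle
s=arm.sense(); print(s["time"],V(s["ee_pos"]).round(1),s["joint_positions"].round(2))
F={n:arm.grab_frame(n) for n in("scene","side","wrist")};pickle.dump(F,open("f7.pkl","wb"))
```

```text
19.65 [  2.1 189.8 245.1] [ 0.19  0.23 -0.1   1.23 -0.    1.5 ]
```

Emit:
send_rows(
  deltas=[
    {"dx": -35, "dy": -14, "dz": 0, "rx": 0, "ry": 0, "rz": 0, "fingers": 50},
    {"dx": -45, "dy": -18, "dz": 0, "rx": 0, "ry": 0, "rz": 0, "fingers": 50},
    {"dx": -45, "dy": -18, "dz": 0, "rx": 0, "ry": 0, "rz": 0, "fingers": 50},
    {"dx": -45, "dy": -18, "dz": 0, "rx": 0, "ry": 0, "rz": 0, "fingers": 50},
    {"dx": -45, "dy": -18, "dz": 0, "rx": 0, "ry": 0, "rz": 0, "fingers": 50},
    {"dx": -45, "dy": -18, "dz": 0, "rx": 0, "ry": 0, "rz": 0, "fingers": 50},
    {"dx": -45, "dy": -18, "dz": 0, "rx": 0, "ry": 0, "rz": 0, "fingers": 50},
    {"dx": -45, "dy": -18, "dz": 0, "rx": 0, "ry": 0, "rz": 0, "fingers": 50},
    {"dx": -45, "dy": -18, "dz": 0, "rx": 0, "ry": 0, "rz": 0, "fingers": 50},
    {"dx": -45, "dy": -18, "dz": 0, "rx": 0, "ry": 0, "rz": 0, "fingers": 50},
    {"dx": -16, "dy": -4, "dz": 0, "rx": 0, "ry": 0, "rz": 0, "fingers": 50},
  ],
)

```text
time: 21.18
ee_pos: [424.2, -322.8, 239.8]
tool_rot: [0.609, 0.793, 0.0, -0.001]
ft_force: [-0.1, 0.2, 0.3]
finger_gap: 50.2
grip_force: 0.0
```

Emit:
send_rows(
  deltas=[
    {"dx": 0, "dy": 0, "dz": 0, "rx": 0, "ry": 0, "rz": 9.9, "fingers": 50},
    {"dx": 0, "dy": 0, "dz": 0, "rx": 0, "ry": 0, "rz": 9.9, "fingers": 50},
    {"dx": 0, "dy": 0, "dz": 0, "rx": 0, "ry": 0, "rz": 9.9, "fingers": 50},
    {"dx": 0, "dy": 0, "dz": 0, "rx": 0, "ry": 0, "rz": 9.9, "fingers": 50},
    {"dx": 0, "dy": 0, "dz": 0, "rx": 0, "ry": 0, "rz": 9.9, "fingers": 50},
    {"dx": 0, "dy": 0, "dz": 0, "rx": 0, "ry": 0, "rz": 9.9, "fingers": 50},
    {"dx": 0, "dy": 0, "dz": 0, "rx": 0, "ry": 0, "rz": 9.9, "fingers": 50},
    {"dx": 0, "dy": 0, "dz": 0, "rx": 0, "ry": 0, "rz": 9.9, "fingers": 50},
    {"dx": 0, "dy": 0, "dz": 0, "rx": 0, "ry": 0, "rz": 9.9, "fingers": 50},
    {"dx": 0, "dy": 0, "dz": 0, "rx": 0, "ry": 0, "rz": 9.9, "fingers": 50},
    {"dx": 0, "dy": 0, "dz": 25, "rx": 0, "ry": 0, "rz": 0, "fingers": 50},
    {"dx": 0, "dy": 0, "dz": 0, "rx": 0, "ry": 0, "rz": 0, "fingers": 50},
  ],
)

```text
time: 22.68
ee_pos: [424.3, -319.2, 214.3]
tool_rot: [0.999, 0.054, -0.001, -0.002]
ft_force: [0.3, 1.0, 0.2]
finger_gap: 49.9
grip_force: 0.0
```

Run:
```python
from h import *
import pickle
s=arm.sense(); print(s["time"],s["ee_pos"].round(1),s["tool_rot"].round(4),s["joint_positions"].round(2))
F8={n:arm.grab_frame(n) for n in("scene","side","wrist")};pickle.dump(F8,open("f8.pkl","wb"))
F=pickle.load(open("f7.pkl","rb"))
out=np.zeros((600,800,3),np.uint8)
# A: wrist f7 around bush/crank  B: wrist f8 full   C: side f8 gripper
out[:300,:400]=cv2.resize(F["wrist"]["img"][120:420,130:530],(400,300),interpolation=cv2.INTER_CUBIC) 
out[300:600,:400]=cv2.resize(F8["wrist"]["img"],(400,300),interpolation=cv2.INTER_AREA)
p=proj(F["wrist"],Wd([0,0,141]));print("bush in f7 wrist",p,"crank",proj(F["wrist"],Wd([0,127,105])))
n=F8["side"];c=proj(n,s["ee_pos"]).astype(int);print("tcp in side",c)
x,y=c[0]-50,max(0,c[1]-70);sub=n["img"][y:y+100,x:x+100];out[:300,400:700]=cv2.resize(sub,(300,300),interpolation=cv2.INTER_CUBIC);print("side crop org",x,y)
out[300:600,400:800]=cv2.resize(F8["side"]["img"][210:330,230:390],(400,300),interpolation=cv2.INTER_CUBIC)
cv2.imwrite("pics/c5.png",out[:,:,::-1])
```

```text
22.675 [ 424.3 -319.2  214.3] [ 0.9986  0.0536 -0.0014 -0.0017] [-0.78  0.3  -0.09  1.18  0.    2.25]
bush in f7 wrist [280.6639224 368.5869171] crank [280.14276554 243.81724244]
tcp in side [279 308]
side crop org 229 238
```

View pics/c5.png

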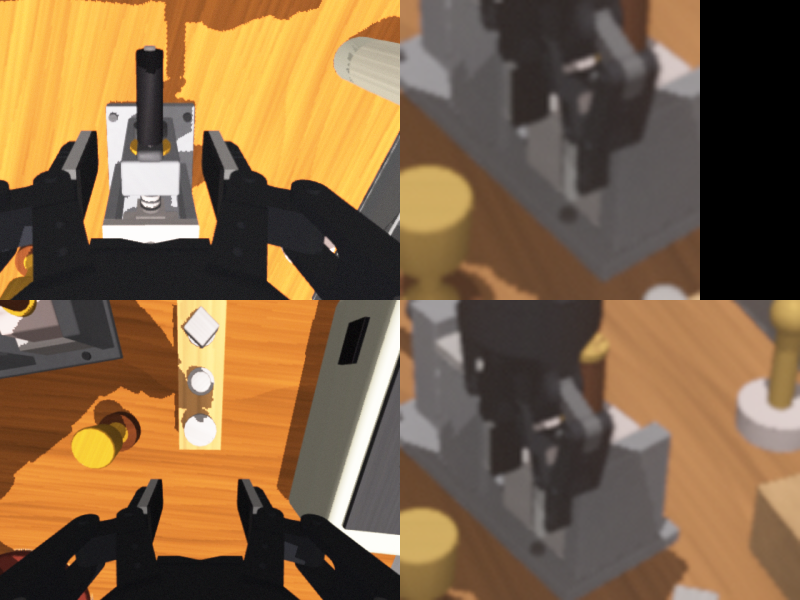

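The handle stands straight up over the screw, with the award between pad and stop. The wrist sees the round-headed pin at inset (201,381) in the rack's middle hole. In the side crop the fingertips sit roughly 30 mm above the nominal TCP. Now I'll refine the pin's position.

Run:
```python
from h import *
import pickle
f=pickle.load(open("f8.pkl","rb"))["wrist"]; s=arm.sense()
hsv=cv2.cvtColor(f["img"],cv2.COLOR_RGB2HSV)
m=(hsv[:,:,1]<60).astype(np.uint8)
x0,y0=255,90
w=m[y0:135,x0:308]
g=cv2.cvtColor(f["img"],cv2.COLOR_RGB2GRAY)[y0:135,x0:308]
n,l,st,c=cv2.connectedComponentsWithStats(w)
for i in range(1,n):
    if st[i,4]>100: print("metal",st[i],c[i]+[x0,y0])
b=(g>215).astype(np.uint8); n,l,st,c=cv2.connectedComponentsWithStats(b)
for i in range(1,n):
    if st[i,4]>60:
        u,v=c[i]+[x0,y0]; print("bright",st[i],u,v,onz(f,u,v,120).round(1), "as flange",onz(f,u,v,81).round(1))
print("expected head radius px",np.linalg.norm(proj(f,[507,-313,120])-proj(f,[495,-313,120])))
cs=cv2.HoughCircles(cv2.resize(g,None,fx=4,fy=4,interpolation=cv2.INTER_CUBIC),cv2.HOUGH_GRADIENT,1,20,param1=120,param2=15,minRadius=35,maxRadius=100)
if cs is not None:
    for u,v,r in cs[0][:5]: print("hough",u/4+x0,v/4+y0,r/4,onz(f,u/4+x0,v/4+y0,120).round(1),onz(f,u/4+x0,v/4+y0,81).round(1))
# rack edges at z75: wood bright columns by saturation/hue in rows 150..200
for r in (20,90,140,190):
    k=np.nonzero((hsv[r,230:330,1]<150)&(hsv[r,230:330,2]>150))[0]+230; print(r,k.min(),k.max(),onz(f,k.min(),r,75).round(1),onz(f,k.max(),r,75).round(1))
```

```text
metal [   8    4   37   39 1127] [280.81543922 113.28482697]
bright [   0    0   53   45 1382] 287.87626628075253 108.81041968162084 [ 498.2 -319.4  120. ] as flange [ 498.5 -320.3   81. ]
expected head radius px 15.536678321652918
hough 282.125 114.625 14.6 [ 493.2 -315.2  120. ] [ 492.8 -315.5   81. ]
hough 277.625 112.375 17.9 [ 494.6 -311.4  120. ] [ 494.4 -311.1   81. ]
hough 278.125 117.875 9.55 [ 490.3 -312.2  120. ] [ 489.5 -312.1   81. ]
20 248 316 [ 568.8 -277.    75. ] [ 575.2 -336.5   75. ]
90 251 313 [ 511.6 -284.3   75. ] [ 517.7 -341.8   75. ]
140 251 311 [ 465.9 -288.    75. ] [ 472.1 -346.1   75. ]
190 251 309 [ 416.  -292.1   75. ] [ 422.3 -350.8   75. ]
```

Emit:
send_rows(
  deltas=[
    {"dx": 35, "dy": 1.6, "dz": 0, "rx": 0, "ry": 0, "rz": 0, "fingers": 50},
    {"dx": 34.8, "dy": 1.5, "dz": 0, "rx": 0, "ry": 0, "rz": 0, "fingers": 50},
    {"dx": 0, "dy": 0, "dz": 40, "rx": 0, "ry": 0, "rz": 0, "fingers": 50},
    {"dx": 0, "dy": 0, "dz": 40, "rx": 0, "ry": 0, "rz": 0, "fingers": 50},
    {"dx": 0, "dy": 0, "dz": 30, "rx": 0, "ry": 0, "rz": 0, "fingers": 50},
    {"dx": 0, "dy": 0, "dz": 12, "rx": 0, "ry": 0, "rz": 0, "fingers": 50},
    {"dx": 0, "dy": 0, "dz": 12, "rx": 0, "ry": 0, "rz": 0, "fingers": 50},
    {"dx": 0, "dy": 0, "dz": 12, "rx": 0, "ry": 0, "rz": 0, "fingers": 50},
    {"dx": 0, "dy": 0, "dz": 8, "rx": 0, "ry": 0, "rz": 0, "fingers": 50},
    {"dx": 0, "dy": 0, "dz": 0, "rx": 0, "ry": 0, "rz": 0, "fingers": 50},
  ],
)

```text
time: 24.08
ee_pos: [494.8, -316.5, 61.8]
tool_rot: [0.999, 0.053, -0.0, -0.0]
ft_force: [0.8, 0.5, 0.5]
finger_gap: 49.6
grip_force: 0.0
```

Emit:
send_rows(
  deltas=[
    {"dx": 0, "dy": 0, "dz": 0, "rx": 0, "ry": 0, "rz": 0, "fingers": 30},
    {"dx": 0, "dy": 0, "dz": 0, "rx": 0, "ry": 0, "rz": 0, "fingers": 12},
    {"dx": 0, "dy": 0, "dz": 0, "rx": 0, "ry": 0, "rz": 0, "fingers": 12},
    {"dx": 0, "dy": 0, "dz": 0, "rx": 0, "ry": 0, "rz": 0, "fingers": 12},
    {"dx": 0, "dy": 0, "dz": 0, "rx": 0, "ry": 0, "rz": 0, "fingers": 12},
  ],
  newtons=60,
)

```text
time: 24.7
ee_pos: [495.5, -317.0, 62.8]
tool_rot: [0.999, 0.053, 0.0, 0.0]
ft_force: [0.6, 1.2, 5.8]
finger_gap: 21.9
grip_force: 58.7
```

Emit:
send_rows(
  deltas=[
    {"dx": 0, "dy": 0, "dz": -8, "rx": 0, "ry": 0, "rz": 0, "fingers": 12},
    {"dx": 0, "dy": 0, "dz": -20, "rx": 0, "ry": 0, "rz": 0, "fingers": 12},
    {"dx": 0, "dy": 0, "dz": -35, "rx": 0, "ry": 0, "rz": 0, "fingers": 12},
    {"dx": 0, "dy": 0, "dz": -40, "rx": 0, "ry": 0, "rz": 0, "fingers": 12},
    {"dx": 0, "dy": 0, "dz": -40, "rx": 0, "ry": 0, "rz": 0, "fingers": 12},
    {"dx": 0, "dy": 0, "dz": -40, "rx": 0, "ry": 0, "rz": 0, "fingers": 12},
    {"dx": 0, "dy": 0, "dz": -25, "rx": 0, "ry": 0, "rz": 0, "fingers": 12},
    {"dx": 0, "dy": 0, "dz": 0, "rx": 0, "ry": 0, "rz": 0, "fingers": 12},
    {"dx": 0, "dy": 0, "dz": 0, "rx": 0, "ry": 0, "rz": 0, "fingers": 12},
  ],
)

```text
time: 25.82
ee_pos: [494.6, -316.3, 269.0]
tool_rot: [0.999, 0.053, -0.001, -0.0]
ft_force: [-0.5, 0.5, -1.4]
finger_gap: 22.1
grip_force: 58.8
```

```bash
cat > pin.py <<'E'
from h import *
s=arm.sense(); T=s["ee_pos"]; print(s["time"],T.round(1),s["tool_rot"].round(4),s["finger_gap"],s["ft_force"].round(1))
import pickle
F={n:arm.grab_frame(n) for n in("scene","side")};pickle.dump(F,open("f9.pkl","wb"))
L=[]
for n,f in F.items():
    hsv=cv2.cvtColor(f["img"],cv2.COLOR_RGB2HSV); M=(hsv[:,:,1]<70)
    for h in (-45,-35,-25,-15,-5,3):
        p=proj(f,T+[0,0,h]); a=int(round(p[0])); r=int(round(p[1]))
        seg=M[r,a-16:a+17].astype(np.uint8); n_,l,st,c=cv2.connectedComponentsWithStats(seg[None])
        print(n,h,p.round(1),[(st[i,0]+a-16,st[i,2]) for i in range(1,n_)], hsv[r,a-12:a+13:3,1].tolist())
E
python3 pin.py
```

```text
25.825 [ 494.6 -316.3  269. ] [ 9.986e-01  5.320e-02 -5.000e-04 -5.000e-04] 22.05629750355792 [-0.5  0.5 -1.4]
scene -45 [107.5 223.2] [(np.int32(105), np.int32(5))] [144, 143, 146, 80, 18, 91, 143, 142, 146]
scene -35 [105.7 220.3] [(np.int32(103), np.int32(6))] [146, 146, 146, 56, 10, 106, 146, 142, 150]
scene -25 [104.  217.2] [(np.int32(101), np.int32(6))] [143, 142, 148, 46, 25, 106, 150, 143, 147]
scene -15 [102.1 214.2] [(np.int32(100), np.int32(5))] [147, 144, 148, 73, 21, 80, 147, 145, 145]
scene -5 [100.3 211. ] [(np.int32(91), np.int32(13))] [134, 46, 32, 34, 15, 62, 148, 142, 147]
scene 3 [ 98.8 208.5] [(np.int32(87), np.int32(17))] [61, 21, 29, 22, 20, 12, 135, 144, 140]
side -45 [322.1 290.9] [(np.int32(306), np.int32(30))] [11, 11, 14, 19, 19, 18, 17, 17, 22]
side -35 [322.5 286. ] [(np.int32(306), np.int32(30))] [14, 11, 14, 20, 20, 18, 14, 14, 19]
side -25 [322.9 281. ] [(np.int32(307), np.int32(29))] [11, 11, 14, 18, 21, 16, 14, 17, 44]
side -15 [323.3 275.9] [(np.int32(307), np.int32(30))] [9, 11, 14, 20, 19, 20, 17, 17, 21]
side -5 [323.7 270.8] [(np.int32(308), np.int32(29))] [12, 12, 14, 20, 19, 20, 20, 17, 45]
side 3 [324.  266.6] [(np.int32(308), np.int32(29))] [27, 19, 15, 13, 14, 14, 22, 20, 27]
```

Emit:
send_rows(
  deltas=[
    {"dx": 5.5, "dy": -23.7, "dz": 0, "rx": 0, "ry": 0, "rz": 0, "fingers": 12},
    {"dx": 10, "dy": -45, "dz": 0, "rx": 0, "ry": 0, "rz": 0, "fingers": 12},
    {"dx": 12, "dy": -50, "dz": 0, "rx": 0, "ry": 0, "rz": 0, "fingers": 12},
    {"dx": 12, "dy": -50, "dz": 0, "rx": 0, "ry": 0, "rz": 0, "fingers": 12},
    {"dx": 12, "dy": -50, "dz": 0, "rx": 0, "ry": 0, "rz": 0, "fingers": 12},
    {"dx": 10, "dy": -45, "dz": 0, "rx": 0, "ry": 0, "rz": 0, "fingers": 12},
    {"dx": 6, "dy": -30, "dz": 0, "rx": 0, "ry": 0, "rz": 0, "fingers": 12},
    {"dx": 0, "dy": 0, "dz": 25, "rx": 0, "ry": 0, "rz": 0, "fingers": 12},
    {"dx": 0, "dy": 0, "dz": 25, "rx": 0, "ry": 0, "rz": 0, "fingers": 12},
    {"dx": 0, "dy": 0, "dz": 12, "rx": 0, "ry": 0, "rz": 0, "fingers": 12},
    {"dx": 0, "dy": 0, "dz": 0, "rx": 0, "ry": 0, "rz": 0, "fingers": 12},
    {"dx": 0, "dy": 0, "dz": 0, "rx": 0, "ry": 0, "rz": 0, "fingers": 12},
  ],
)

```text
time: 27.42
ee_pos: [531.4, -17.4, 208.9]
tool_rot: [0.999, 0.053, 0.001, 0.0]
ft_force: [-0.1, 0.4, -0.7]
finger_gap: 22.0
grip_force: 59.0
```

Run:
```python
from h import *
import pickle
s=arm.sense(); T=s["ee_pos"]; print(s["time"],T.round(1),s["tool_rot"].round(4),s["finger_gap"])
F={n:arm.grab_frame(n) for n in("scene","side","wrist")};pickle.dump(F,open("f10.pkl","wb"))
G=pickle.load(open("f0.pkl","rb"))
# bush hole in the fixed cameras: same grey patch, from start frames (dark hole centroid) compared with predicted
for n in("scene","side"):
    f=G[n]; p=proj(f,[530.3,-17.1,141]); a,b=p.round().astype(int)
    g=cv2.cvtColor(f["img"],cv2.COLOR_RGB2GRAY)[b-9:b+10,a-9:a+10].astype(int)
    med=np.median(g); m=(g<med-25).astype(np.uint8); nn,l,st,c=cv2.connectedComponentsWithStats(m)
    print(n,"pred",p.round(1),"med",med,[(st[i,4],(c[i]+[a-9,b-9]).round(1)) for i in range(1,nn) if st[i,4]>3])
    # pin shank saturation/gray diffs against start frame near tip
    f2=F[n]; 
    for h in (-50,-44,-36,-28,-20,-12):
        p=proj(f2,T+[0,0,h]); a,b=p.round().astype(int)
        d=cv2.absdiff(f2["img"],f["img"]).sum(2)[b,a-10:a+11]
        print(n,h,p.round(1),"diff",d.tolist())
```

```text
27.425 [531.4 -17.4 208.9] [9.986e-01 5.320e-02 5.000e-04 1.000e-04] 22.01206742898999
scene pred [250.1 198.5] med 189.0 [(np.int32(4), array([258.2, 190.2])), (np.int32(38), array([249.5, 199.2])), (np.int32(5), array([241.8, 207.6]))]
scene -50 [249.8 194. ] diff [5, 3, 4, 6, 2, 14, 13, 50, 161, 271, 279, 196, 41, 4, 16, 5, 27, 69, 60, 66, 78]
scene -44 [249.6 192.4] diff [2, 2, 7, 12, 8, 10, 21, 147, 280, 313, 329, 269, 76, 5, 8, 9, 1, 8, 4, 5, 9]
scene -36 [249.5 190.2] diff [4, 13, 6, 13, 6, 12, 10, 49, 195, 303, 325, 314, 251, 67, 8, 11, 17, 6, 4, 22, 14]
scene -28 [249.3 187.9] diff [10, 9, 10, 6, 1, 2, 4, 90, 223, 311, 305, 320, 232, 63, 6, 11, 4, 2, 9, 4, 19]
scene -20 [249.1 185.7] diff [24, 3, 2, 5, 7, 13, 5, 107, 250, 311, 306, 297, 164, 55, 8, 11, 3, 13, 4, 12, 18]
scene -12 [248.9 183.3] diff [6, 10, 4, 16, 4, 10, 9, 115, 187, 157, 133, 123, 80, 16, 9, 1, 2, 7, 5, 1, 6]
side pred [271.8 224. ] med 170.0 [(np.int32(14), array([264.7, 215.9])), (np.int32(11), array([276., 215.])), (np.int32(19), array([272. , 225.9])), (np.int32(6), array([279.8, 232.7]))]
side -50 [272.3 216.8] diff [21, 17, 10, 3, 8, 37, 98, 160, 171, 158, 157, 179, 212, 226, 228, 224, 224, 227, 227, 228, 225]
side -44 [272.4 214.4] diff [28, 26, 23, 14, 4, 4, 9, 36, 65, 61, 53, 42, 42, 46, 31, 23, 30, 27, 26, 36, 66]
side -36 [272.4 211.1] diff [124, 107, 78, 37, 9, 3, 10, 39, 83, 91, 92, 100, 90, 46, 11, 5, 3, 2, 2, 3, 7]
side -28 [272.4 207.8] diff [111, 79, 58, 30, 5, 2, 10, 42, 90, 105, 105, 104, 86, 45, 13, 8, 2, 6, 4, 4, 4]
side -20 [272.4 204.5] diff [4, 3, 2, 5, 1, 1, 10, 42, 90, 106, 102, 102, 88, 45, 14, 4, 2, 3, 3, 1, 5]
side -12 [272.4 201.2] diff [2, 4, 4, 2, 5, 4, 8, 38, 87, 103, 102, 101, 85, 45, 11, 3, 5, 6, 3, 5, 3]
```

Emit:
send_rows(
  deltas=[
    {"dx": -0.8, "dy": 0.2, "dz": 4, "rx": 0, "ry": 0, "rz": 0, "fingers": 12},
    {"dx": 0, "dy": 0, "dz": 6, "rx": 0, "ry": 0, "rz": 0, "fingers": 12},
    {"dx": 0, "dy": 0, "dz": 5, "rx": 0, "ry": 0, "rz": 0, "fingers": 12},
    {"dx": 0, "dy": 0, "dz": 4, "rx": 0, "ry": 0, "rz": 0, "fingers": 12},
    {"dx": 0, "dy": 0, "dz": 3, "rx": 0, "ry": 0, "rz": 0, "fingers": 12},
    {"dx": 0, "dy": 0, "dz": 0, "rx": 0, "ry": 0, "rz": 0, "fingers": 12},
  ],
)

```text
time: 28.32
ee_pos: [530.2, -17.7, 185.9]
tool_rot: [0.999, 0.053, -0.0, -0.0]
ft_force: [0.4, 0.2, -1.1]
finger_gap: 22.3
grip_force: 59.0
```

Emit:
send_rows(
  deltas=[
    {"dx": 0, "dy": 0, "dz": 5, "rx": 0, "ry": 0, "rz": 0, "fingers": 12},
    {"dx": 0, "dy": 0, "dz": 5, "rx": 0, "ry": 0, "rz": 0, "fingers": 12},
    {"dx": 0, "dy": 0, "dz": 4, "rx": 0, "ry": 0, "rz": 0, "fingers": 12},
    {"dx": 0, "dy": 0, "dz": 4, "rx": 0, "ry": 0, "rz": 0, "fingers": 12},
    {"dx": 0, "dy": 0, "dz": 0, "rx": 0, "ry": 0, "rz": 0, "fingers": 12},
  ],
)

```text
time: 28.95
ee_pos: [530.0, -17.7, 167.8]
tool_rot: [0.999, 0.053, -0.0, -0.0]
ft_force: [0.8, -0.1, 0.0]
finger_gap: 22.0
grip_force: 58.9
```

Emit:
send_rows(
  deltas=[
    {"dx": 0, "dy": 0, "dz": 6, "rx": 0, "ry": 0, "rz": 0, "fingers": 12},
    {"dx": 0, "dy": 0, "dz": 7, "rx": 0, "ry": 0, "rz": 0, "fingers": 12},
    {"dx": 0, "dy": 0, "dz": 7, "rx": 0, "ry": 0, "rz": 0, "fingers": 12},
    {"dx": 0, "dy": 0, "dz": 7, "rx": 0, "ry": 0, "rz": 0, "fingers": 12},
    {"dx": 0, "dy": 0, "dz": 5, "rx": 0, "ry": 0, "rz": 0, "fingers": 12},
    {"dx": 0, "dy": 0, "dz": 3, "rx": 0, "ry": 0, "rz": 0, "fingers": 12},
    {"dx": 0, "dy": 0, "dz": 2, "rx": 0, "ry": 0, "rz": 0, "fingers": 12},
    {"dx": 0, "dy": 0, "dz": 0, "rx": 0, "ry": 0, "rz": 0, "fingers": 12},
  ],
)

```text
time: 29.95
ee_pos: [530.2, -17.7, 131.1]
tool_rot: [0.999, 0.053, -0.0, -0.0]
ft_force: [1.0, 0.2, -1.1]
finger_gap: 21.9
grip_force: 58.9
```

Emit:
send_rows(
  deltas=[
    {"dx": 0, "dy": 0, "dz": 1.5, "rx": 0, "ry": 0, "rz": 0, "fingers": 12},
    {"dx": 0, "dy": 0, "dz": 1, "rx": 0, "ry": 0, "rz": 0, "fingers": 12},
    {"dx": 0, "dy": 0, "dz": 1, "rx": 0, "ry": 0, "rz": 0, "fingers": 12},
    {"dx": 0, "dy": 0, "dz": 0, "rx": 0, "ry": 0, "rz": 0, "fingers": 12},
  ],
)

```text
time: 30.45
ee_pos: [530.5, -17.7, 128.8]
tool_rot: [0.999, 0.053, 0.001, 0.0]
ft_force: [-2.8, 0.4, 11.1]
finger_gap: 21.8
grip_force: 60.4
```

Emit:
send_rows(
  deltas=[
    {"dx": 0, "dy": 0, "dz": 0, "rx": 0, "ry": 0, "rz": 0, "fingers": 28},
    {"dx": 0, "dy": 0, "dz": 0, "rx": 0, "ry": 0, "rz": 0, "fingers": 45},
    {"dx": 0, "dy": 0, "dz": 0, "rx": 0, "ry": 0, "rz": 0, "fingers": 45},
    {"dx": 0, "dy": 0, "dz": 0, "rx": 0, "ry": 0, "rz": 0, "fingers": 45},
    {"dx": 0, "dy": 0, "dz": -10, "rx": 0, "ry": 0, "rz": 0, "fingers": 45},
    {"dx": 0, "dy": 0, "dz": -30, "rx": 0, "ry": 0, "rz": 0, "fingers": 45},
    {"dx": 0, "dy": 0, "dz": -40, "rx": 0, "ry": 0, "rz": 0, "fingers": 45},
    {"dx": 0, "dy": 0, "dz": -40, "rx": 0, "ry": 0, "rz": 0, "fingers": 45},
    {"dx": -40, "dy": 0, "dz": 0, "rx": 0, "ry": 0, "rz": 0, "fingers": 45},
    {"dx": -40, "dy": 0, "dz": 0, "rx": 0, "ry": 0, "rz": 0, "fingers": 45},
    {"dx": 0, "dy": 0, "dz": 0, "rx": 0, "ry": 0, "rz": 0, "fingers": 45},
  ],
)

```text
time: 31.82
ee_pos: [448.7, -26.2, 248.7]
tool_rot: [0.999, 0.053, 0.0, 0.0]
ft_force: [-0.3, -0.1, 0.4]
finger_gap: 45.2
grip_force: 0.0
```

Run:
```python
from h import *
import pickle
s=arm.sense(); print(s["time"],s["ee_pos"].round(1),s["ft_force"].round(1))
F={n:arm.grab_frame(n) for n in("scene","side","wrist")};pickle.dump(F,open("f11.pkl","wb"))
G=pickle.load(open("f0.pkl","rb"))
for n in("scene","side"):
    f=F[n]; d=(cv2.absdiff(f["img"],G[n]["img"]).sum(2)>60).astype(np.uint8)
    for h in (143,150,165,183,186,190,195):
        p=proj(f,[530.3,-17.1,h]); a,b=p.round().astype(int); print(n,h,p.round(1),"".join(map(str,d[b,a-14:a+15])))
# award and pin head in wrist
f=F["wrist"]; print("wrist pin head",proj(f,[530.3,-17.1,186]).round(),"award top",proj(f,Wd([0,-103,195])).round())
hsv=cv2.cvtColor(f["img"],cv2.COLOR_RGB2HSV)
y=((hsv[:,:,0]>15)&(hsv[:,:,0]<35)&(hsv[:,:,1]>150)&(hsv[:,:,2]>60)).astype(np.uint8)
p=proj(f,Wd([0,-103,195])).round().astype(int); x0,y0=max(0,p[0]-40),max(0,p[1]-40)
# white base edges at z=120
m=(hsv[:,:,1]<70)
for z,v in((120,[32,-103]),(120,[-32,-103]),(120,[0,-71]),(120,[0,-135])): print(v,proj(f,Wd([*v,z])).round())
```

```text
31.825 [448.7 -26.2 248.7] [-0.3 -0.1  0.4]
scene 143 [250. 198.] 11100000011111111111111100001
scene 150 [249.9 196.1] 11111000111111111111110000010
scene 165 [249.5 192. ] 11111111111111111111111111111
scene 183 [249.1 187. ] 01111111100000000000000000000
scene 186 [249.1 186.1] 00111111100000001110000000000
scene 190 [249. 185.] 00001111110000011110000000000
scene 195 [248.8 183.5] 00000111111001111100000000000
side 143 [271.8 223.2] 11111000111111111110000000000
side 150 [271.8 220.4] 11111111111111111111100000000
side 165 [271.8 214.3] 00000000011111000000111111111
side 183 [271.9 207. ] 11000000111111111111000000000
side 186 [271.9 205.7] 11000000111111111111000000000
side 190 [271.9 204.1] 00000000001111111000000000000
side 195 [271.9 202. ] 00000000000000000000000000000
wrist pin head [278.  98.] award top [431.  71.]
[32, -103] [391.  42.]
[-32, -103] [395. 118.]
[0, -71] [357.  88.]
[0, -135] [429.  75.]
```

The pin head tops out at about z 186, so the flange is home. Last, a numeric check of the award: upright, centred and against the stop.

Run:
```python
from h import *
import pickle
f=pickle.load(open("f11.pkl","rb"))["wrist"]; hsv=cv2.cvtColor(f["img"],cv2.COLOR_RGB2HSV); g=cv2.cvtColor(f["img"],cv2.COLOR_RGB2GRAY)
for xx in (-26,-20,24):
    print(xx,[(y,int(g[tuple(proj(f,Wd([xx,y,120])).round().astype(int)[::-1])])) for y in range(-160,-60,3)])
for yy in (-125,-80):
    print(yy,[(x,int(g[tuple(proj(f,Wd([x,yy,120])).round().astype(int)[::-1])])) for x in range(-48,49,3)])
y=((hsv[:,:,0]>15)&(hsv[:,:,0]<38)&(hsv[:,:,1]>130)&(hsv[:,:,2]>60)).astype(np.uint8)
p=proj(f,Wd([0,-103,195])).round().astype(int); w=y[p[1]-35:p[1]+35,p[0]-35:p[0]+35]
n,l,st,c=cv2.connectedComponentsWithStats(w)
for i in range(1,n):
    if st[i,4]>150: u=c[i]+p-35; print("brass",st[i],V(onz(f,*u,195)).round(1))
print("expect r px",np.linalg.norm(proj(f,Wd([15,-103,195]))-p))
```

```text
-26 [(-160, 171), (-157, 172), (-154, 188), (-151, 193), (-148, 197), (-145, 196), (-142, 199), (-139, 197), (-136, 141), (-133, 250), (-130, 251), (-127, 252), (-124, 252), (-121, 252), (-118, 252), (-115, 252), (-112, 252), (-109, 253), (-106, 253), (-103, 253), (-100, 253), (-97, 253), (-94, 253), (-91, 253), (-88, 253), (-85, 254), (-82, 254), (-79, 254), (-76, 254), (-73, 252), (-70, 86), (-67, 85), (-64, 88), (-61, 180)]
-20 [(-160, 163), (-157, 164), (-154, 187), (-151, 193), (-148, 194), (-145, 195), (-142, 199), (-139, 201), (-136, 169), (-133, 249), (-130, 252), (-127, 252), (-124, 252), (-121, 252), (-118, 252), (-115, 252), (-112, 252), (-109, 251), (-106, 227), (-103, 242), (-100, 233), (-97, 253), (-94, 253), (-91, 253), (-88, 253), (-85, 253), (-82, 253), (-79, 253), (-76, 253), (-73, 247), (-70, 83), (-67, 48), (-64, 28), (-61, 64)]
24 [(-160, 173), (-157, 165), (-154, 179), (-151, 188), (-148, 191), (-145, 191), (-142, 193), (-139, 193), (-136, 148), (-133, 250), (-130, 250), (-127, 250), (-124, 251), (-121, 250), (-118, 251), (-115, 251), (-112, 250), (-109, 250), (
[... 324 characters left out ...]
, (-15, 152), (-12, 216), (-9, 218), (-6, 205), (-3, 221), (0, 222), (3, 174), (6, 221), (9, 219), (12, 207), (15, 207), (18, 159), (21, 250), (24, 250), (27, 250), (30, 218), (33, 52), (36, 52), (39, 77), (42, 174), (45, 164), (48, 170)]
-80 [(-48, 168), (-45, 199), (-42, 111), (-39, 113), (-36, 164), (-33, 247), (-30, 254), (-27, 254), (-24, 254), (-21, 253), (-18, 252), (-15, 247), (-12, 246), (-9, 251), (-6, 252), (-3, 252), (0, 253), (3, 252), (6, 252), (9, 152), (12, 154), (15, 152), (18, 152), (21, 167), (24, 225), (27, 252), (30, 187), (33, 98), (36, 52), (39, 106), (42, 168), (45, 177), (48, 180)]
brass [   9   12   61   50 2189] [  -1.5 -104.9  195. ]
expect r px 24.357233668665245
```

```bash
python3 -c "
from station import arm
print(arm.sign_off())"
```

```text
the job is handed in; nothing more can be done
None
```

The job is handed in at about 32 s: the award is square against the stop, about 1 mm off centre across the bed; the crank is at its pinning place with the handle upright; the locking pin is fully home through bridge and screw, and the other pins and table items were not handled.

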